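Pack the hired window baubles in their locking travel case

ROBOT

A 6-joint arm with a two-finger parallel gripper is mounted at the origin on a cart in front of the work surface, level with it; the furniture and walls round the work are solid. World frame = base frame: x ahead of the robot, y to its left, z up, the work surface at z = 0. Lengths are in mm, angles in degrees, forces in N, time in s.
With the tool pointing down it reaches from about 300 to 850 mm from the base axis. Payload 4.2 kg.
Tool frame: the origin (TCP) lies midway between the tips of the shut fingers; the grasp point (between the pads) lies 19 mm behind it; z points along the fingers, y is the line along which they close (so a half turn about z gives the same grasp; the last joint's range is limited). The gripper opens to 91 mm and grips with 3 to 60 N. Pads are 32 mm wide; open, the fingers measure 118 mm over their backs; the gripper's body (76 mm by 178 mm) begins 60 mm behind the grasp point.
Start: joints at [-75.172, 18.312, 89.639, -0, 72.044, -1.146], TCP at [158.244, -552.813, 213.976] pointing down, gripper open.
Joint ranges: [-177.97, 177.97], [-48.28, 115.42], [12.27, 149.76], [-77.06, 257.06], [2.81, 150.46], [-146.56, 146.56]. Speed limits (degrees/s): [147.25, 147.25, 180, 180, 180, 180].

INTERFACE

Orientations are given as [roll, pitch, yaw] about the fixed x, y, z axes, in that order (R = Rz(yaw) Ry(pitch) Rx(roll)).
In Python, from workcell import env gives the robot as it stands.
- The arm moves only by the shell command python3 -m jog 'ROWS' [FORCE]. ROWS is a JSON object of lists of equal length, an entry for each row: "jaw": the finger opening in mm, from 0 to 91.2; "slide": the shift along the tool's x, y, z in units of 30 mm (1.0 is 30 mm), a list of three; "spin": the turn about the tool's z in units of 8 degrees (1.0 is 8 degrees). In form: {"jaw": [jaw, ...], "slide": [[dx, dy, dz], ...], "spin": [spin, ...]}. A call has 1 to 10 rows; each row shifts and turns the commanded pose from where the row before left it, along the tool's axes as they then stand; what a row does not reach is not made up. A row lasts 1/10 s, in which the tool goes at most 50 mm and 8.59 degrees, less where a joint would pass 70% of its speed; a pose out of reach is approached as far as the arm can. A call is refused whole if a number of a shift passes 1 or a number of a turn 1, either way. A call with a gripper value outside its range is refused whole. The fingers move at their own pace and stop on an object; FORCE is the grip in N (left out, the last holds). Time passes only in rows, so rows that do not move let the fingers close. It gives the time, the measured TCP pose, the force, the opening and the grip force at its end, in the units of the state.
- env.state(): the state, without advancing time (a new reading comes with each control period).
- env.grab_frame(name): name is "side" or "top"; returns the picture (400x640x3 uint8, red, green, blue); there is no depth.
- env.camera_model(name): a dict with "fx", "fy", "cx", "cy" (pixels), "D" ([k1, k2, p1, p2, k3] as OpenCV has them; the pictures are not rectified), "camera_from_world" (4x4, takes a point from world to camera coordinates). Camera axes: x right, y up, looking along -z (the intrinsics and any distortion apply to the point x, -y, -z); pixel columns grow to the right and rows downward; lengths in mm; the calibration is good to about 2 mm. A picture is of the moment at which its call begins. camera_model takes no time and is no camera call.
- env.job_done(): hands the job in; it is judged then, once.
The state is a dict: "time_s": time; "qpos": joint angles; "qvel": joint speeds; "effort": joint torques, N m; "ee_pos": TCP position; "ee_rot": TCP orientation; "force": force on the tool from outside, world axes, zero at the start; "torque": the same for the moment, N m; "gripper_width": finger opening in mm; "gripper_force": force on a finger pad.
Only numpy, scipy, OpenCV 4.12 (cv2) and the standard library are available. Lean on these libraries where they do the work, as an engineer would, in place of code of your own. Each camera call takes 0.05 s, during which the arm holds its last target. There are 200 camera calls.

TASK

The hired glass window baubles are going back: open the aluminium travel case (pull the safety tab back first, or the latch will not lift), set every bauble standing on the counter gently into a foam pocket of its own, then shut the lid, fold the latch down over it and slide the safety tab back home so the case is locked. Leave the other things on the counter alone.

Things in the scene. Friction and masses are not known exactly. Their poses are not given: they have to be found in the camera images.
- case: Aluminium travel case, fixed, 172 (its x) x 212 (y) x 88 mm high when shut. Origin: centre of its underside; -x is the front with the catch, towards the robot, +x the hinged back. The base's 6 mm walls end 64 mm above the counter. Inside, black foam with its top 24 mm above the counter and four round pockets 44 mm in diameter. Catch at y = +50 mm, the lid's lift grip at y = -50 mm
- pocket0 (a point): Middle of the front left foam pocket at the level of the foam's top, at (-42, +42, 24) mm in the case's frame (left = +y). A bauble in a pocket rests with the centre of its globe 12 mm above this point; its loop then ends 5 mm below the shut lid's foam lining. 58 mm to the side wall's inside, 38 mm to the front wall's
- pocket1 (a point): The same, front right: (-42, -42, 24) mm in the case's frame
- pocket2 (a point): The same, rear left: (+26, +42, 24) mm in the case's frame, 54 mm from the rear wall's inside
- pocket3 (a point): The same, rear right: (+26, -42, 24) mm in the case's frame
- safety_tab (a joint): Safety tab on the lid's top, a dark steel slide behind the latch lever. 0 m = home, its nose covering the lever's tongue (locked); +0.014 m = pulled right back, away from the lever (along the lid's +x). It must be back 11 mm or more to let the tongue pass, and so again when the lever is folded down. Moves with about 1.5 N and stays where it is left
- tab_grip (a point): Point to pinch or push on the tab's upright fin, 24 mm above the lid's top; the fin is 12 mm wide (y), 14 mm long (x) and reaches 12 mm above and 10 mm below this point; the part under it is no wider, so fingers may close across y to 3 mm above the lid
- latch_lever (a joint): Main latch lever of bright steel, hinged to the case's front; 0 rad = folded down with its claw over the lid's front edge, 1.4 rad = fully up and tilted to the front. It must be raised beyond 1.1 rad for the lid to clear it. A light stiff hinge (0.05 N m): it stays where it is left
- lever_grip (a point): Point to pinch on the lever's bar: the bar is 14 mm wide (along y), 20 mm tall and 50 mm long, this point lies 18 mm before its free end, 4 mm below its upper side, 22 mm above the lid's top when folded down. The 15 mm tongue goes on beyond the bar's end
- lever_hinge (a point): Axis of the latch lever (along the case's y), at (-98, +50, 60) mm in the case's frame; lever_grip lies 50 mm behind and 51 mm above it when folded down, and swings up and towards the front about it. A pinch across y lets the bar turn between the finger pads
- case_lid (a joint): Lid of the case, hinged along the back rim; 0 rad = shut, 1.75 rad = open to its stop, just past upright. A stiff hinge (0.42 N m): it stays at any angle. Lid 172 x 212 x 24 mm, 0.3 kg
- lid_grip (a point): Point to pinch on the lid's lift grip, an upright black fin near the lid's front edge, 14 mm wide (along y), 24 mm long (x), 28 mm tall; the point lies 22 mm above the lid's top, 24 mm behind its front edge. A pinch across y lets the fin turn between the finger pads as the lid swings
- lid_hinge (a point): Middle of the lid's hinge axis (along the case's y), at (86, 0, 64.5) mm in the case's frame; lid_grip lies 148 mm before, 50 mm to the right of and 46 mm above it when shut
- bauble0: Dark red glass bauble, 40 g: a globe of 50 mm diameter on a thick flat foot of 26 mm diameter, a brass cap 13 mm wide (25 to 32 mm above the centre), a wire loop; 63 mm tall. Origin: centre of the globe, 26 mm above the foot; z towards the cap. Breaks if squeezed with more than 30 N or pressed against the case with more than 20 N; a grip of 5 to 10 N holds it
- bauble1: The same; two to four baubles are present, the others are None
- bauble2: The same
- bauble3: The same
- stapler: Black desk stapler, 150 x 38 x 52 mm, lying behind the baubles; not part of the job. Origin: centre of its underside
- tape_roll: Roll of masking tape lying flat, 104 mm across, 25 mm high, to the right of the baubles; not part of the job. Origin: centre of its underside
- card_reader: Hand-held card terminal lying face up, 150 x 72 x 24 mm, to the left of the case; not part of the job. Origin: centre of its underside
- stamp: Wooden rubber stamp standing upright, 26 x 52 x 72 mm, behind the baubles; not part of the job. Origin: centre of its underside
Things that resemble listed ones, but are neither listed nor needed, are in the scene too. What is shaped like the bauble3 but orange is not meant. What is shaped like the bauble0 but green is not meant.

How it is judged (in metres and radians):
On the way, in this order (a step that is already met when the one before it is completed fails the run):
1. the safety tab is pulled back off the latch lever (value of joint safety_tab above 0.0105 m), for 0.2 s.
2. the latch lever is up (value of joint latch_lever above 1 rad), for 0.2 s.
3. the lid is open (value of joint case_lid above 1 rad), for 0.2 s.
4. every bauble lies in a pocket of the open case, let go (value of joint case_lid above 0.6 rad and ((horizontal distance between bauble0 and pocket0 below 0.008 m and z of bauble0 in the frame of pocket0 between 0.007 and 0.018 m) or (horizontal distance between bauble0 and pocket1 below 0.008 m and z of bauble0 in the frame of pocket1 between 0.007 and 0.018 m) or (horizontal distance between bauble0 and pocket2 below 0.008 m and z of bauble0 in the frame of pocket2 between 0.007 and 0.018 m) or (horizontal distance between bauble0 and pocket3 below 0.008 m and z of bauble0 in the frame of pocket3 between 0.007 and 0.018 m)) and ((horizontal distance between bauble1 and pocket0 below 0.008 m and z of bauble1 in the frame of pocket0 between 0.007 and 0.018 m) or (horizontal distance between bauble1 and pocket1 below 0.008 m and z of bauble1 in the frame of pocket1 between 0.007 and 0.018 m) or (horizontal distance between bauble1 and pocket2 below 0.008 m and z of bauble1 in the frame of pocket2 between 0.007 and 0.018 m) or (horizontal distance between bauble1 and pocket3 below 0.008 m and z of bauble1 in the frame of pocket3 between 0.007 and 0.018 m)) and ((horizontal distance between bauble2 and pocket0 below 0.008 m and z of bauble2 in the frame of pocket0 between 0.007 and 0.018 m) or (horizontal distance between bauble2 and pocket1 below 0.008 m and z of bauble2 in the frame of pocket1 between 0.007 and 0.018 m) or (horizontal distance between bauble2 and pocket2 below 0.008 m and z of bauble2 in the frame of pocket2 between 0.007 and 0.018 m) or (horizontal distance between bauble2 and pocket3 below 0.008 m and z of bauble2 in the frame of pocket3 between 0.007 and 0.018 m)) and ((horizontal distance between bauble3 and pocket0 below 0.008 m and z of bauble3 in the frame of pocket0 between 0.007 and 0.018 m) or (horizontal distance between bauble3 and pocket1 below 0.008 m and z of bauble3 in the frame of pocket1 between 0.007 and 0.018 m) or (horizontal distance between bauble3 and pocket2 below 0.008 m and z of bauble3 in the frame of pocket2 between 0.007 and 0.018 m) or (horizontal distance between bauble3 and pocket3 below 0.008 m and z of bauble3 in the frame of pocket3 between 0.007 and 0.018 m)) and contact force between the fingers and bauble0 below 0.1 N and contact force between the fingers and bauble1 below 0.1 N and contact force between the fingers and bauble2 below 0.1 N and contact force between the fingers and bauble3 below 0.1 N), for 0.2 s.
5. the lid is shut (value of joint case_lid below 0.04 rad), for 0.2 s.
6. the latch lever is folded down over the lid (value of joint latch_lever below 0.08 rad and value of joint case_lid below 0.04 rad), for 0.2 s.
7. the safety tab is home again (value of joint safety_tab below 0.004 m and value of joint latch_lever below 0.08 rad), for 0.2 s.
At the end, for the whole second after the job is handed in: Every bauble that is present sits at rest in a foam pocket of its own (globe's centre within 8 mm of the pocket's middle seen from above and 7 to 18 mm above the foam's top), the lid is shut (under 0.04 rad), the latch lever folded down (under 0.08 rad) and the safety tab home (within 4 mm) (all of step 7 and ((horizontal distance between bauble0 and pocket0 below 0.008 m and z of bauble0 in the frame of pocket0 between 0.007 and 0.018 m) or (horizontal distance between bauble0 and pocket1 below 0.008 m and z of bauble0 in the frame of pocket1 between 0.007 and 0.018 m) or (horizontal distance between bauble0 and pocket2 below 0.008 m and z of bauble0 in the frame of pocket2 between 0.007 and 0.018 m) or (horizontal distance between bauble0 and pocket3 below 0.008 m and z of bauble0 in the frame of pocket3 between 0.007 and 0.018 m)) and ((horizontal distance between bauble1 and pocket0 below 0.008 m and z of bauble1 in the frame of pocket0 between 0.007 and 0.018 m) or (horizontal distance between bauble1 and pocket1 below 0.008 m and z of bauble1 in the frame of pocket1 between 0.007 and 0.018 m) or (horizontal distance between bauble1 and pocket2 below 0.008 m and z of bauble1 in the frame of pocket2 between 0.007 and 0.018 m) or (horizontal distance between bauble1 and pocket3 below 0.008 m and z of bauble1 in the frame of pocket3 between 0.007 and 0.018 m)) and ((horizontal distance between bauble2 and pocket0 below 0.008 m and z of bauble2 in the frame of pocket0 between 0.007 and 0.018 m) or (horizontal distance between bauble2 and pocket1 below 0.008 m and z of bauble2 in the frame of pocket1 between 0.007 and 0.018 m) or (horizontal distance between bauble2 and pocket2 below 0.008 m and z of bauble2 in the frame of pocket2 between 0.007 and 0.018 m) or (horizontal distance between bauble2 and pocket3 below 0.008 m and z of bauble2 in the frame of pocket3 between 0.007 and 0.018 m)) and ((horizontal distance between bauble3 and pocket0 below 0.008 m and z of bauble3 in the frame of pocket0 between 0.007 and 0.018 m) or (horizontal distance between bauble3 and pocket1 below 0.008 m and z of bauble3 in the frame of pocket1 between 0.007 and 0.018 m) or (horizontal distance between bauble3 and pocket2 below 0.008 m and z of bauble3 in the frame of pocket2 between 0.007 and 0.018 m) or (horizontal distance between bauble3 and pocket3 below 0.008 m and z of bauble3 in the frame of pocket3 between 0.007 and 0.018 m)) and value of joint case_lid below 0.04 rad and linear speed of each of bauble0, bauble1, bauble2, bauble3 below 0.02 m/s); the robot touches nothing.
It fails at once if a bauble is squeezed between the fingers with more than 30 N (contact force between any of bauble0, bauble1, bauble2, bauble3 and the fingers above 30 N).
It fails at once if a bauble is pressed or dropped into or against the case with more than 20 N (contact force between any of bauble0, bauble1, bauble2, bauble3 and case above 20 N).
It fails at once if the stapler, tape roll, card reader or stamp is pushed more than 30 mm from its place (distance of any of stapler, tape_roll, card_reader, stamp from where it was at the start of the episode above 0.03 m).
Of bauble0, bauble1, bauble2, bauble3 only 2 to 4 are there at a start; the rules pass over those that are not, and their reading is None.
At some moment in a run one of bauble0, bauble1, bauble2, bauble3 may be knocked a few centimetres aside while the robot is not near it.
It also fails if it takes over 210 s, if anything falls off the work surface, if the arm or the gripper's body presses on something with over 40 N, if the wrist force passes 120 N, or if a joint passes its speed limit or range.

## Working session

There is one attempt and no reset: what is moved stays moved. The work goes in short steps, Python scripts to look and compute and a shell command to move; the robot and the scene stay as the last step left them, time stands still between calls to the robot, and variables do not carry over. Pictures are saved under pics/ and viewed, at most 14 in all, crops included, and the job is handed in when it is done.

```bash
ls; mkdir -p pics
python3 - <<'E'
from workcell import env
import cv2,json
for n in("top","side"):
    cv2.imwrite(f"pics/{n}0.png",env.grab_frame(n)[:,:,::-1]); m=env.camera_model(n); print(n,{k:(v if not hasattr(v,'tolist') else v.tolist()) for k,v in m.items()})
print(env.state())
E
```

```text
pics
top {'fx': 482.35585674223495, 'fy': 482.35585674223495, 'cx': 317.03397594225174, 'cy': 188.88668220770856, 'D': [0.025500326342112186, 0.0, 0.0, 0.0, 0.0], 'camera_from_world': [[-0.15965179801108428, -0.9871722453521474, -0.001503794609429546, -24.70394084908149], [0.8877928688900456, -0.14424531227446585, 0.4370550443992427, -555.2238589337196], [-0.4316655248451168, 0.06844156553762652, 0.8994335032490998, -1572.6358749584908], [0.0, 0.0, 0.0, 1.0]]}
side {'fx': 428.97472322407765, 'fy': 428.97472322407765, 'cx': 322.648596797411, 'cy': 198.7910089657981, 'D': [-0.002029864547373263, 0.0, 0.0, 0.0, 0.0], 'camera_from_world': [[0.8780692276374198, -0.47848127481312147, -0.007078215130583614, -565.7403130161847], [0.20356108839908435, 0.3600902661049542, 0.9104382920034959, -161.81779484800717], [-0.43307887822659386, -0.8008686970469459, 0.41358435091807066, -1363.4983113090902], [0.0, 0.0, 0.0, 1.0]]}
{'time_s': 0.1, 'qpos': array([-7.51712921e+01,  1.83478265e+01,  8.96990366e+01, -4.24651134e-04,
        7.20447588e+01, -1.14601053e+00]), 'qvel': array([ 0.0162395 , -0.12657386, -0.12099386, -0.02253274,  0.07537054,
        0.02993719]), 'effort': array([-4.62465669e-04, -4.13334417e+01, -2.32510632e+01,  7.28535606e-02,
        4.21244034e-02, -4.65922597e-05]), 'ee_pos': array([ 158.12895331, -552.35727104,  213.2084529 ]), 'ee_rot': array([-1.79908388e+02, -1.42878821e-03,  1.59748485e+01]), 'force': array([ 1.35972263, -0.29791312, -0.23382902]), 'torque': array([-0.00955414, -0.01131277,  0.05969231]), 'gripper_force': 0.0, 'gripper_width': 91.16941302685382}
```

View pics/top0.png

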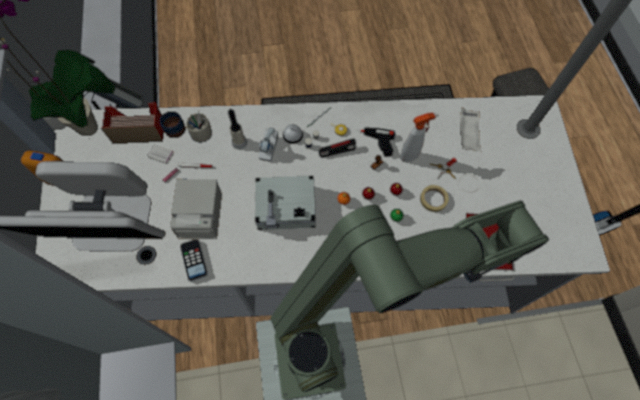

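View pics/side0.png

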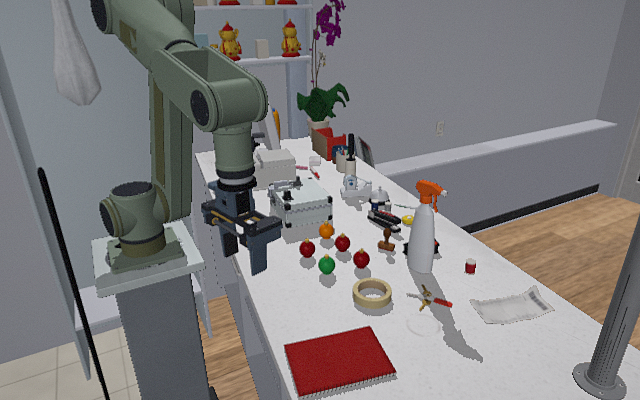

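```bash
cat > h.py <<'E'
import numpy as np,cv2
from workcell import env
def cam(n):
    m=env.camera_model(n);K=np.array([[m['fx'],0,m['cx']],[0,m['fy'],m['cy']],[0,0,1]]);T=np.array(m['camera_from_world'])
    F=np.diag([1,-1,-1]);return K,np.array(m['D']),F@T[:3,:3],F@T[:3,3]
def proj(n,P):
    K,D,R,t=cam(n);return cv2.projectPoints(np.float64(P).reshape(-1,1,3),cv2.Rodrigues(R)[0],t,K,D)[0][:,0]
def ray(n,uv):
    K,D,R,t=cam(n);p=cv2.undistortPoints(np.float64(uv).reshape(-1,1,2),K,D)[:,0]
    d=np.c_[p,np.ones(len(p))]@R;return -R.T@t,d/np.linalg.norm(d,axis=1)[:,None]
def onz(n,uv,z):
    c,d=ray(n,uv);return c+d*((z-c[2])/d[:,2])[:,None]
def tri(a,b):
    (c1,d1),(c2,d2)=ray('top',[a]),ray('side',[b]);d1=d1[0];d2=d2[0]
    s=np.linalg.lstsq(np.c_[d1,-d2],c2-c1,rcond=None)[0];p=c1+s[0]*d1;q=c2+s[1]*d2;return (p+q)/2,np.linalg.norm(p-q)
def blobs(n,im,lo=25):
    h=cv2.cvtColor(im,cv2.COLOR_RGB2HSV);H,S,V=cv2.split(h)
    m=(((H<6)|(H>172))&(S>140)&(V>lo)).astype(np.uint8)*255
    return [(c,cv2.contourArea(c)) for c in cv2.findContours(m,cv2.RETR_EXTERNAL,cv2.CHAIN_APPROX_NONE)[0] if cv2.contourArea(c)>15]
def delta(P,yaw=None):
    "rows needed: world target TCP -> tool-frame shift in units of 30 mm"
    from scipy.spatial.transform import Rotation as R
    s=env.state();r=R.from_euler('xyz',s['ee_rot'],degrees=True).as_matrix()
    return (r.T@(np.array(P)-s['ee_pos'])/30).round(3)
E
python3 - <<'E'
from h import *
for n in("top","side"):
    im=env.grab_frame(n);print(n,[(cv2.minEnclosingCircle(c)[0],round(cv2.minEnclosingCircle(c)[1],1),a) for c,a in blobs(n,im)])
    x,y,w,h=(245,165,85,75) if n=="top" else (255,170,90,75)
    c=cv2.resize(im[y:y+h,x:x+w],None,fx=7,fy=7,interpolation=cv2.INTER_CUBIC)
    cv2.imwrite(f"pics/case_{n}.png",c[:,:,::-1])
E
```

```text
top [((504.5, 265.5), 7.0, 39.0), ((490.9862976074219, 229.45205688476562), 8.1, 100.0), ((368.1153869628906, 193.11538696289062), 5.2, 49.5), ((395.9482727050781, 188.8103485107422), 5.2, 52.0), ((451.5, 162.0), 4.0, 17.5), ((340.5, 144.0), 10.0, 29.0), ((110.43311309814453, 117.07190704345703), 11.0, 127.5), ((158.0, 118.5), 18.0, 158.0)]
side [((339.5, 358.0), 57.0, 4724.5), ((442.5, 303.0), 9.0, 59.0), ((470.093017578125, 267.16278076171875), 5.8, 61.0), ((360.7127685546875, 259.5851135253906), 8.4, 169.5), ((306.7631530761719, 249.13157653808594), 8.1, 161.5), ((342.0, 243.23333740234375), 7.8, 150.0), ((328.8067626953125, 142.32086181640625), 17.8, 290.5), ((234.0, 58.0), 5.1, 22.0), ((290.5, 54.5), 8.5, 46.0), ((227.38235473632812, 28.441177368164062), 4.7, 32.5), ((289.5, 25.5), 4.5, 27.0), ((229.0, 3.0), 10.0, 55.0), ((287.0, 2.0), 9.1, 48.5)]
```

View pics/case_top.png

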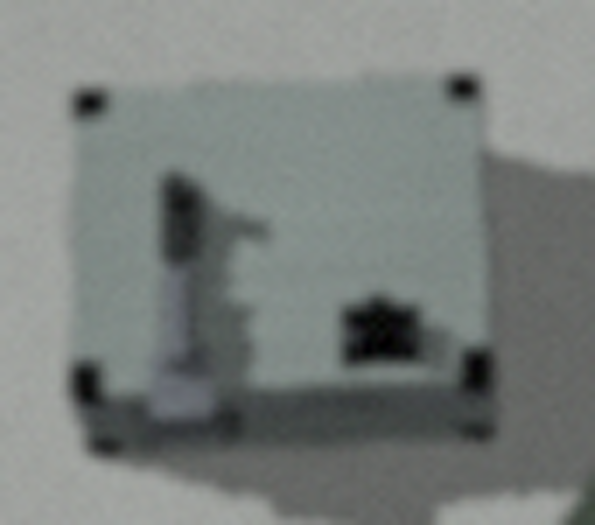

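View pics/case_side.png

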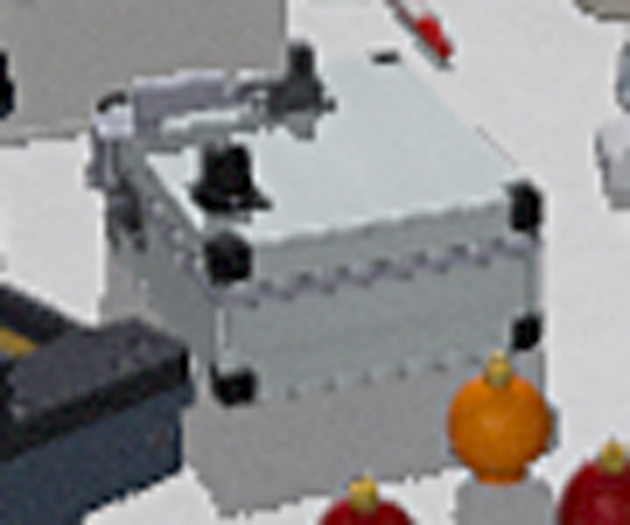

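```bash
cat >> h.py <<'E'
def kabsch(A,B):
    a,b=A.mean(0),B.mean(0);z=((A-a)[:,0]+1j*(A-a)[:,1]);w=((B-b)[:,0]+1j*(B-b)[:,1])
    th=np.angle((z.conj()*w).sum());R=np.array([[np.cos(th),-np.sin(th)],[np.sin(th),np.cos(th)]]);t=b-R@a
    return R,t,np.degrees(th),np.linalg.norm(A@R.T+t-B,axis=1)
E
python3 - <<'E'
from h import *
f=lambda p,o:(np.array(p)+.5)/7-.5+o
L=np.array([[86,106],[86,-106],[-86,-106],[-86,106]],float)
tp=f([[75,92],[481,77],[491,382],[76,397]],(245,165))
B=onz('top',tp,88)[:,:2];R,t,th,r=kabsch(L,B);print(B.round(1),t,th,r)
# side: lid corners visible: rear right top (525,180), front right top (228,238), rear-left(385,55)
sp=f([[527,183],[222,240]],(255,170));B2=onz('side',sp,88);print(B2.round(1), (L[1:3]@R.T+t).round(1))
# sides' black bits: tab fin top, lid grip top
print('tab top',tri(f([182,175],(245,165)),f([300,45],(255,170))), R@[-14,50]+t)
for nm,p,z in(('tabgrip?',(-25,50),112),('lidgrip',(-62,-50),110),('hinge',(-98,50),60)):
    P=np.r_[R@p+t,z];print(nm,P.round(1),[((proj(n,P)[0]-o)*7).round() for n,o in(('top',(245,165)),('side',(255,170)))])
tops=[(368.1,193.1),(395.9,188.8)];sides=[(342,243.2),(360.7,259.6),(306.8,249.1)]
for s in sides: print(s,onz('side',[s],26).round(1),[tri(a,s) for a in tops])
print(onz('top',tops,26))
E
```

```text
[[ 644.2   99.4]
 [ 619.  -111.3]
 [ 448.   -89.4]
 [ 473.3  116.8]] [546.1118899    3.87630469] -6.78048445897275 [0.47718489 0.19499925 1.88585048 2.48482383]
[[622.5 -94.7  88. ]
 [459.8 -81.   88. ]] [[ 619.  -111.5]
 [ 448.2  -91.2]]
tab top (array([566.91551555,  49.17348172, 125.60801283]), np.float64(3.4136504381676063)) [538.11309633  55.17951415]
tabgrip? [527.2  56.5 112. ] [array([176., 260.]), array([227.,  74.])]
lidgrip [478.6 -38.5 110. ] [array([377., 321.]), array([217., 158.])]
hinge [454.7  65.1  60. ] [array([185., 433.]), array([ 99., 185.])]
(342, 243.2) [[ 544.6 -309.7   26. ]] [(array([ 545.98037282, -307.16883497,   24.23710607]), np.float64(0.3580751211519616)), (array([ 505.41911758, -393.7995633 ,   87.15769275]), np.float64(23.941859833285566))]
(360.7, 259.6) [[ 543.7 -417.4   26. ]] [(array([ 592.56436102, -325.34427093,  -47.96187663]), np.float64(26.87823714211804)), (array([ 546.51147427, -413.94095043,   23.45218707]), np.float64(0.8081847506941083))]
(306.8, 249.1) [[ 432.7 -287.6   26. ]] [(array([ 480.3315115 , -291.38457971,   45.63755744]), np.float64(102.90180807616976)), (array([ 445.24853189, -378.00197187,  106.84647946]), np.float64(118.03553293182604))]
[[ 544.99523378 -306.77767494   26.        ]
 [ 545.79186011 -413.43401038   26.        ]]
```

```bash
python3 -m jog '{"jaw":[60,60,60,60],"slide":[[0,0,0],[0,0,0],[0,0,0],[0,0,0]],"spin":[0.95,0.95,0.95,0]}' 10
python3 - <<'E'
from h import *
print(env.state()['ee_rot'],env.state()['qpos'].round(1),delta((400,50,213)))
f=lambda n:env.grab_frame(n)
for n,(x,y,w,h) in dict(top=(245,165,85,75),side=(255,170,90,75)).items():
    im=f(n)[y:y+h,x:x+w];v=im.max(2)
    m=(v<75).astype(np.uint8)
    k,l,s,c=cv2.connectedComponentsWithStats(m)
    for i in range(1,k):
        if s[i,4]>8: print(n,s[i],c[i].round(1))
E
```

```text
time_s: 0.6
ee_pos: [158.2, -552.7, 213.8]
ee_rot: [-180.0, 0.0, -6.8]
force: [-0.0, -0.2, 0.7]
gripper_width: 62.3
gripper_force: 0.0
[-1.79980522e+02  1.00245974e-02 -6.81390628e+00] [-75.2  18.3  89.7  -0.   72.   21.6] [  5.62  -20.905   0.031]
top [64 11  4  3  9] [65.7 12.1]
top [11 13  4  3 10] [12.5 14.2]
top [24 26  5 12 55] [25.9 31.6]
top [49 43 12  9 91] [54.3 47.4]
top [ 10  50  61  15 364] [42.1 58.7]
side [38  7  8 10 46] [41.9 12.2]
side [ 0  8  3 11 15] [ 0.5 13.9]
side [28 21 10 10 69] [31.9 25.6]
side [16 25  4  8 20] [17.8 28.9]
side [73 26  4  8 26] [74.5 29.5]
side [29 33  7  8 42] [32.1 36.7]
side [73 45  4  5 17] [74.5 47.1]
side [  0  46  15  29 202] [ 6.9 59.8]
side [30 52  7  6 27] [33.  54.9]
```

```bash
A='"jaw":[60,60,60,60,60,60,60,60],"spin":[0,0,0,0,0,0,0,0]'
python3 -m jog '{"jaw":[60,60,60,60,60,60,60,60],"slide":[[0.46,-0.9,0],[0.46,-0.9,0],[0.46,-0.9,0],[0.46,-0.9,0],[0.46,-0.9,0],[0.46,-0.9,0],[0.46,-0.9,0],[0.46,-0.9,0]],"spin":[0,0,0,0,0,0,0,0]}' >/dev/null
python3 -m jog '{"jaw":[60,60,60,60,60,60,60,60],"slide":[[0.46,-0.9,0],[0.46,-0.9,0],[0.46,-0.9,0],[0.46,-0.9,0],[0.46,-0.9,0],[0.46,-0.9,0],[0.46,-0.9,0],[0.46,-0.9,0]],"spin":[0,0,0,0,0,0,0,0]}' >/dev/null
python3 -m jog '{"jaw":[60,60,60,60,60,60,60,60,60,60],"slide":[[0.46,-0.9,0],[0.46,-0.9,0],[0.46,-0.9,0],[0.46,-0.9,0],[0.46,-0.9,0],[0.46,-0.9,0],[0.46,-0.9,0],[0.46,-0.9,0],[0,0,0],[0,0,0]],"spin":[0,0,0,0,0,0,0,0,0,0]}'
python3 - <<'E'
from h import *
import pickle
p=lambda a,o:np.array(a)+o
for z in(124,102):print(z,onz('top',[(271,191.5)],z),onz('side',[(298,177)],z),onz('top',[(271,201)],z))
im=env.grab_frame('side');top=env.grab_frame('top')
c=np.hstack([cv2.resize(im[120:260,230:380],(400,373),interpolation=cv2.INTER_CUBIC),cv2.resize(top[110:250,240:390],(400,373),interpolation=cv2.INTER_CUBIC)])
cv2.imwrite('pics/a1.png',c[:,:,::-1])
for n,i in(('top',top),('side',im)):print(n,[(cv2.minEnclosingCircle(c)[0],a) for c,a in blobs(n,i)])
E
```

```text
time_s: 3.3
ee_pos: [563.9, 51.4, 213.5]
ee_rot: [180.0, 0.1, -6.7]
force: [-0.4, -0.2, -0.1]
gripper_width: 59.9
gripper_force: 0.0
124 [[561.82176764  48.26652437 124.        ]] [[563.82513326  41.3675156  124.        ]] [[525.27308419  52.62122985 124.        ]]
102 [[572.60854029  48.91382636 102.        ]] [[587.38622939  92.13048908 102.        ]] [[535.53538549  53.3310216  102.        ]]
top [((368.1000061035156, 221.5), 48.0), ((489.5, 241.0), 1973.0), ((368.0833435058594, 193.22222900390625), 49.0), ((396.02630615234375, 188.76315307617188), 48.5), ((451.5, 162.0), 16.0), ((340.5, 144.5), 28.5), ((110.07632446289062, 117.8364486694336), 128.5), ((157.5, 118.0), 152.0)]
side [((339.5, 358.0), 4720.5), ((442.5, 303.0), 60.0), ((470.093017578125, 267.16278076171875), 61.0), ((360.7127685546875, 259.5851135253906), 169.0), ((306.7631530761719, 249.13157653808594), 163.0), ((342.5, 243.5), 148.5), ((328.8067626953125, 142.32086181640625), 288.5), ((230.0, 58.5), 54.0), ((289.5, 25.5), 26.0), ((229.0, 3.0), 55.0), ((287.0, 2.0), 51.5)]
```

View pics/a1.png

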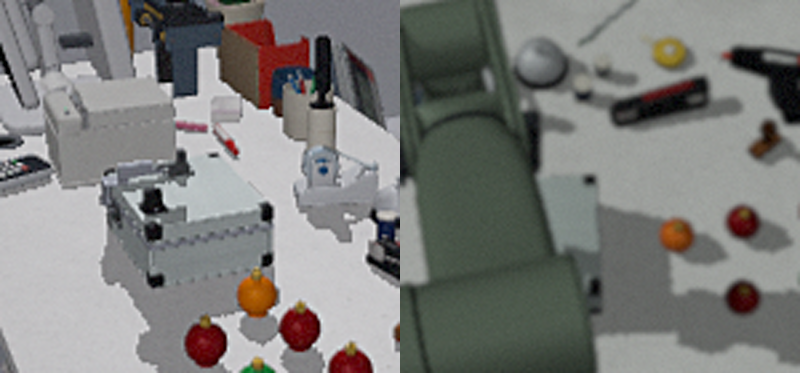

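```bash
python3 -m jog '{"jaw":[60,60,60,60,60,60,60,60,60],"slide":[[-0.1,0,0.6],[0,0,0.6],[0,0,0.6],[0,0,0.6],[0,0,0.6],[0,0,0.5],[0,0,0.5],[0,0,0],[0,0,0]],"spin":[0,0,0,0,0,0,0,0,0]}'
python3 -m jog '{"jaw":[10,10,10,10,10,10,10,10,10,10],"slide":[[0,0,0],[0,0,0],[0,0,0],[0,0,0],[0,0,0],[0,0,0],[0,0,0],[0,0,0],[0,0,0],[0,0,0]],"spin":[0,0,0,0,0,0,0,0,0,0]}' 10
python3 - <<'E'
from h import *
im=env.grab_frame('side')
cv2.imwrite('pics/a2.png',cv2.resize(im[150:250,230:350],None,fx=5,fy=5,interpolation=cv2.INTER_CUBIC)[:,:,::-1])
E
```

```text
time_s: 4.3
ee_pos: [561.0, 50.8, 94.4]
ee_rot: [180.0, -0.0, -6.9]
force: [0.0, -0.7, 0.3]
gripper_width: 60.0
gripper_force: 0.0
time_s: 5.3
ee_pos: [561.2, 52.3, 94.0]
ee_rot: [-179.9, -0.0, -6.8]
force: [0.5, 5.3, 0.9]
gripper_width: 12.0
gripper_force: 10.0
```

View pics/a2.png

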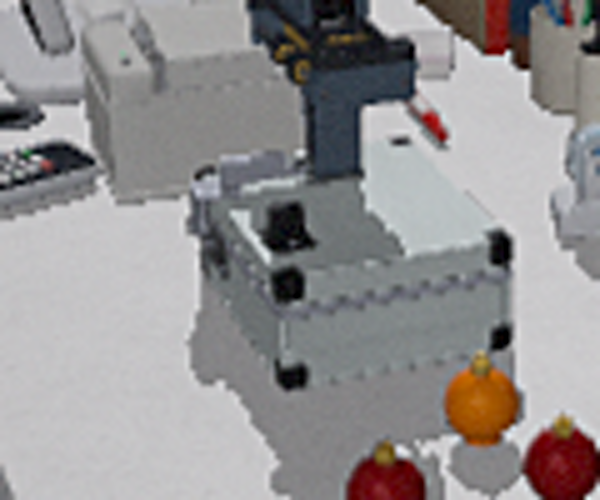

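```bash
python3 -m jog '{"jaw":[10,10,10,10,10,10,10,10],"slide":[[0.1,-0.05,0],[0.1,0,0],[0.1,0,0],[0.1,0,0],[0.07,0,0],[0,0,0],[0,0,0],[0,0,0]],"spin":[0,0,0,0,0,0,0,0]}'
```

```text
time_s: 6.15
ee_pos: [574.8, 50.9, 93.9]
ee_rot: [179.9, 0.0, -6.8]
force: [-3.8, -3.0, 3.6]
gripper_width: 12.1
gripper_force: 10.0
```

```bash
python3 -m jog '{"jaw":[10,10,10,10],"slide":[[0.07,0,0],[0,0,0],[0,0,0],[0,0,0]],"spin":[0,0,0,0]}'
```

```text
time_s: 6.55
ee_pos: [574.9, 50.9, 93.8]
ee_rot: [179.9, 0.3, -6.8]
force: [-9.8, -2.1, 7.4]
gripper_width: 11.9
gripper_force: 10.0
```

```bash
python3 -m jog '{"jaw":[60,60,60,60,60,60,60,60,60,60],"slide":[[-0.07,0,0],[0,0,0],[0,0,0],[0,0,-1],[-0.6,0,-0.2],[-0.6,0,0],[-0.6,0,0],[-0.57,0,0],[0,0,0],[0,0,0]],"spin":[0,0,0,0,0,0,0,0,0,0]}'
python3 - <<'E'
from h import *
print(delta((504.3,59.2,92)))
im=env.grab_frame('side')
cv2.imwrite('pics/a3.png',cv2.resize(im[150:250,230:350],None,fx=5,fy=5,interpolation=cv2.INTER_CUBIC)[:,:,::-1])
E
```

```text
time_s: 7.55
ee_pos: [505.8, 60.0, 130.3]
ee_rot: [-180.0, -0.1, -6.8]
force: [0.3, 0.1, 0.4]
gripper_width: 59.8
gripper_force: 0.0
[-0.05   0.033  1.275]
```

View pics/a3.png

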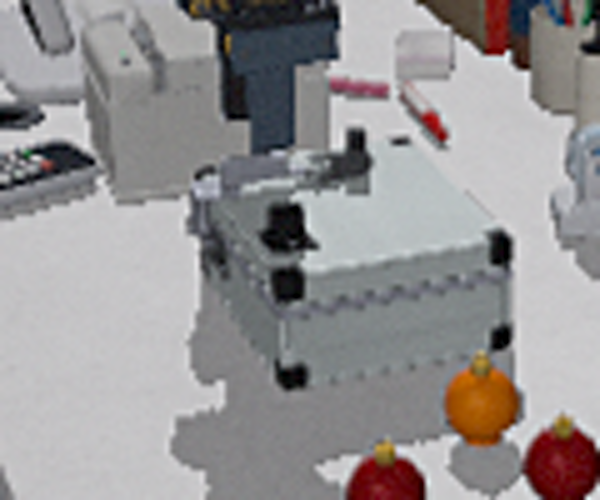

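```bash
python3 -m jog '{"jaw":[60,60,60,60,10,10,10,10,10,10],"slide":[[0,0,0.6],[0,0,0.6],[0,0,0.03],[0,0,0],[0,0,0],[0,0,0],[0,0,0],[0,0,0],[0,0,0],[0,0,0]],"spin":[0,0,0,0,0,0,0,0,0,0]}' 15
python3 - <<'E'
from h import *
s=env.state()
a0=np.arctan2(51,50);r=np.hypot(50,51)
p=lambda a:np.array([r*np.cos(a0+a),r*np.sin(a0+a)])
k=np.linspace(0,1.35,11)
for i in range(10):print(((p(k[i+1])-p(k[i]))/30*[1,-1]).round(2))
E
```

```text
time_s: 8.6
ee_pos: [504.9, 59.6, 93.2]
ee_rot: [180.0, -0.0, -6.8]
force: [0.5, -7.0, 1.8]
gripper_width: 14.9
gripper_force: 4.1
[-0.24 -0.21]
[-0.27 -0.17]
[-0.29 -0.14]
[-0.31 -0.1 ]
[-0.32 -0.05]
[-0.32 -0.01]
[-0.32  0.03]
[-0.31  0.08]
[-0.3   0.12]
[-0.28  0.16]
```

```bash
python3 -m jog '{"jaw":[10,10,10],"slide":[[0,0.04,0],[0,0,0],[0,0,0]],"spin":[0,0,0]}'
python3 -m jog '{"jaw":[10,10,10,10,10,10],"slide":[[-0.24,0,-0.21],[-0.27,0,-0.17],[-0.29,0,-0.14],[-0.31,0,-0.1],[0,0,0],[0,0,0]],"spin":[0,0,0,0,0,0]}'
```

```text
time_s: 8.9
ee_pos: [504.9, 58.8, 93.2]
ee_rot: [-180.0, -0.0, -6.8]
force: [0.6, 0.9, 1.4]
gripper_width: 14.1
gripper_force: 15.1
time_s: 9.5
ee_pos: [470.1, 62.8, 112.5]
ee_rot: [-180.0, 0.1, -6.8]
force: [-1.6, 1.8, 7.7]
gripper_width: 13.6
gripper_force: 15.0
```

```bash
python3 -m jog '{"jaw":[10,10,10,10,10,10,10,10],"slide":[[-0.32,0,-0.05],[-0.32,0,-0.01],[-0.32,0,0.03],[-0.31,0,0.08],[-0.3,0,0.12],[-0.28,0,0.16],[0,0,0],[0,0,0]],"spin":[0,0,0,0,0,0,0,0]}'
python3 - <<'E'
from h import *
im=env.grab_frame('side')
cv2.imwrite('pics/a4.png',cv2.resize(im[150:250,230:350],None,fx=5,fy=5,interpolation=cv2.INTER_CUBIC)[:,:,::-1])
E
```

```text
time_s: 10.3
ee_pos: [413.6, 69.5, 100.9]
ee_rot: [180.0, 0.4, -6.9]
force: [-2.7, 2.4, 3.2]
gripper_width: 13.8
gripper_force: 15.0
```

View pics/a4.png

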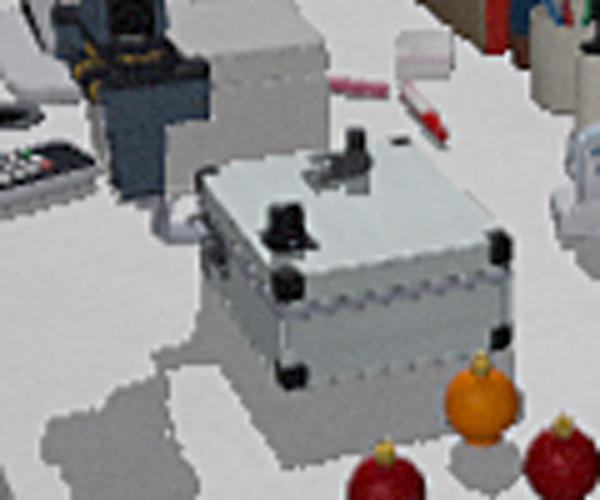

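```bash
python3 -m jog '{"jaw":[60,60,60,60,60,60,60,60,60],"slide":[[0,0,0],[0,0,0],[0,0,0],[0,0,-0.9],[0,0,-0.9],[0.64,0.83,0],[0.64,0.83,0],[0.64,0.83,0],[0.64,0.83,0]],"spin":[0,0,0,0,0,0,0,0,0]}'
python3 -m jog '{"jaw":[60,60,60,60,60,60,60],"slide":[[0,0,0],[0,0,0.6],[0,0,0.6],[0,0,0.6],[0,0,0],[0,0,0],[0,0,0]],"spin":[0,0,0,0,0,0,0]}'
python3 - <<'E'
from h import *
print(delta((478.6,-38.5,92)))
x0,z0=-148,45.5;a0=np.arctan2(z0,x0);r=np.hypot(x0,z0)
p=lambda a:np.array([r*np.cos(a0-a),r*np.sin(a0-a)])
k=np.linspace(0,1.68,15)
for i in range(14):print(((p(k[i+1])-p(k[i]))/30*[1,-1]).round(2))
E
```

```text
time_s: 11.25
ee_pos: [481.5, -40.1, 155.8]
ee_rot: [180.0, -0.0, -6.8]
force: [0.1, 0.5, -0.7]
gripper_width: 60.2
gripper_force: 0.0
time_s: 11.95
ee_pos: [481.4, -38.7, 102.7]
ee_rot: [180.0, -0.1, -6.8]
force: [0.1, 0.4, 0.9]
gripper_width: 59.9
gripper_force: 0.0
[-0.095  0.006  0.355]
[ 0.22 -0.58]
[ 0.28 -0.55]
[ 0.35 -0.51]
[ 0.41 -0.47]
[ 0.46 -0.41]
[ 0.51 -0.36]
[ 0.55 -0.29]
[ 0.58 -0.23]
[ 0.6  -0.15]
[ 0.61 -0.08]
[ 0.62 -0.01]
[0.62 0.07]
[0.6  0.14]
[0.58 0.21]
```

```bash
python3 -m jog '{"jaw":[60,60,10,10,10,10,10,10,10,10],"slide":[[-0.07,0,0.33],[0,0,0],[0,0,0],[0,0,0],[0,0,0],[0,0,0],[0,0,0],[0,0,0],[0,0,0],[0,0,0]],"spin":[0,0,0,0,0,0,0,0,0,0]}' 25
```

```text
time_s: 12.95
ee_pos: [478.8, -38.7, 91.9]
ee_rot: [180.0, -0.0, -6.8]
force: [-1.1, -0.3, 0.6]
gripper_width: 13.9
gripper_force: 25.0
```

```bash
python3 -m jog '{"jaw":[10,10,10,10,10,10],"slide":[[0.11,0,-0.29],[0.11,0,-0.29],[0.14,0,-0.28],[0.14,0,-0.27],[0,0,0],[0,0,0]],"spin":[0,0,0,0,0,0]}'
```

```text
time_s: 13.55
ee_pos: [493.2, -40.4, 126.7]
ee_rot: [180.0, 0.0, -6.8]
force: [-4.8, -0.6, 2.7]
gripper_width: 13.6
gripper_force: 25.2
```

```bash
python3 -m jog '{"jaw":[10,10,10,10,10,10,10,10],"slide":[[0.35,0,-0.51],[0.41,0,-0.47],[0.46,0,-0.41],[0.51,0,-0.36],[0.55,0,-0.29],[0.58,0,-0.23],[0,0,0],[0,0,0]],"spin":[0,0,0,0,0,0,0,0]}'
python3 -m jog '{"jaw":[10,10,10,10,10,10,10,10],"slide":[[0.6,0,-0.15],[0.61,0,-0.08],[0.62,0,-0.01],[0.62,0,0.07],[0.6,0,0.14],[0.58,0,0.21],[0,0,0],[0,0,0]],"spin":[0,0,0,0,0,0,0,0]}'
```

```text
time_s: 14.35
ee_pos: [580.6, -50.5, 196.9]
ee_rot: [-180.0, -0.3, -6.8]
force: [-3.1, 0.5, 7.9]
gripper_width: 13.5
gripper_force: 25.0
time_s: 15.15
ee_pos: [692.6, -63.5, 192.5]
ee_rot: [-179.9, -0.9, -6.9]
force: [5.5, -0.2, 6.1]
gripper_width: 13.6
gripper_force: 25.0
```

```bash
python3 -m jog '{"jaw":[60,60,60,60,60,60,60,60,60],"slide":[[0,0,0],[0,0,0],[0,0,0],[0.3,0,0],[0,0,-0.9],[0,0,-0.9],[0,0,-0.6],[0,0.9,0],[0,0.9,0]],"spin":[0,0,0,0,0,0,0,0,0]}'
python3 -m jog '{"jaw":[70,70,70,70,70,70],"slide":[[0,0.9,0],[0,0.9,0],[0,0.9,0],[0,0.9,0],[0,0,0],[0,0,0]],"spin":[0,0,0,0,0,0]}'
python3 - <<'E'
from h import *
im={n:env.grab_frame(n) for n in('side','top')}
for n in im:
    for c,a in blobs(n,im[n]):
        (x,y),r=cv2.minEnclosingCircle(c)
        if 300<x<420 and 170<y<290 and a<250: print(n,round(x,1),round(y,1),a,onz(n,[(x,y)],26).round(1))
c=np.hstack([cv2.resize(im['side'][130:290,230:400],(398,375),interpolation=cv2.INTER_CUBIC),cv2.resize(im['top'][110:270,240:410],(398,375),interpolation=cv2.INTER_CUBIC)])
cv2.imwrite('pics/a5.png',c[:,:,::-1])
E
```

```text
time_s: 16.05
ee_pos: [690.4, -118.2, 261.3]
ee_rot: [180.0, -0.1, -6.7]
force: [0.1, 0.1, -0.7]
gripper_width: 59.9
gripper_force: 0.0
time_s: 16.65
ee_pos: [676.8, -225.8, 260.0]
ee_rot: [-180.0, 0.0, -6.9]
force: [-0.2, 0.6, 0.2]
gripper_width: 70.1
gripper_force: 0.0
side 360.7 259.6 169.5 [[ 543.8 -417.3   26. ]]
side 306.8 249.1 161.5 [[ 432.5 -287.7   26. ]]
side 341.5 243.2 156.5 [[ 543.4 -308.7   26. ]]
top 368.2 221.2 52.5 [[ 434.  -283.9   26. ]]
top 368.1 193.3 52.5 [[ 544.3 -306.5   26. ]]
top 395.9 188.9 52.5 [[ 545.5 -413.3   26. ]]
```

View pics/a5.png

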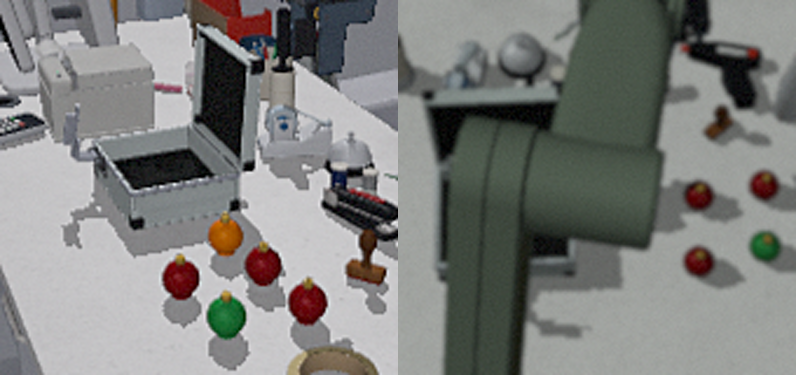

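```bash
python3 -m jog '{"jaw":[75,75,75,75,75,75,75],"slide":[[-0.8,0.64,0.5],[-0.8,0.64,0.8],[-0.8,0.64,0.8],[-0.8,0.64,0.9],[-0.8,0.64,0.9],[0,0,0],[0,0,0]],"spin":[0,0,0,0,0,0,0]}'
python3 - <<'E'
from h import *
print(delta((545,-307.5,18)))
im=env.grab_frame('side')
print([(cv2.minEnclosingCircle(c)[0],a) for c,a in blobs('side',im) if 100<a<250])
E
```

```text
time_s: 17.45
ee_pos: [546.3, -305.9, 143.5]
ee_rot: [-180.0, -0.0, -6.8]
force: [0.6, 0.2, 1.0]
gripper_width: 75.1
gripper_force: 0.0
[-0.038  0.062  4.182]
[((360.7127685546875, 259.5851135253906), 169.0), ((306.7631530761719, 249.13157653808594), 160.5), ((341.5, 243.1666717529297), 155.5)]
```

```bash
python3 -m jog '{"jaw":[75,75,75,75,75,75,75,75],"slide":[[-0.04,0.06,0.8],[0,0,0.8],[0,0,0.8],[0,0,0.8],[0,0,0.7],[0,0,0.28],[0,0,0],[0,0,0]],"spin":[0,0,0,0,0,0,0,0]}'
python3 -m jog '{"jaw":[40,40,40,40,40,40,40,40],"slide":[[0,0,0],[0,0,0],[0,0,0],[0,0,0],[0,0,0],[0,0,0],[0,0,0],[0,0,0]],"spin":[0,0,0,0,0,0,0,0]}' 8
python3 - <<'E'
from h import *
im=env.grab_frame('side')
cv2.imwrite('pics/a6.png',cv2.resize(im[190:290,280:400],None,fx=5,fy=5,interpolation=cv2.INTER_CUBIC)[:,:,::-1])
E
```

```text
time_s: 18.3
ee_pos: [546.2, -308.3, 19.4]
ee_rot: [179.9, -0.2, -6.8]
force: [-0.2, -1.0, 0.2]
gripper_width: 75.1
gripper_force: 0.0
time_s: 19.1
ee_pos: [544.9, -308.3, 18.6]
ee_rot: [180.0, -0.1, -6.8]
force: [-0.9, -0.4, 4.9]
gripper_width: 49.2
gripper_force: 8.0
```

View pics/a6.png

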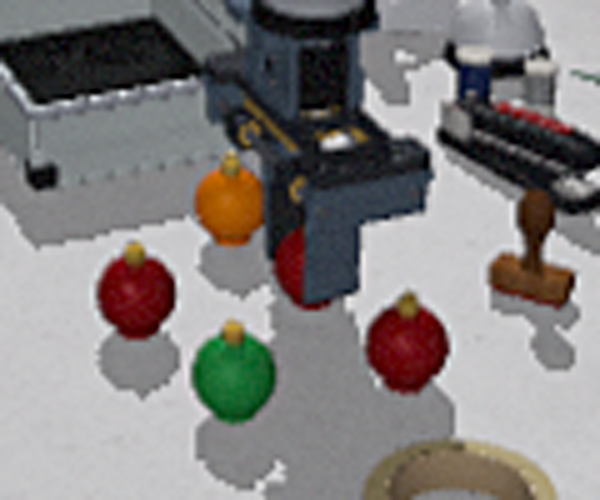

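```bash
python3 -m jog '{"jaw":[40,40,40,40,40,40,40,40,40,40],"slide":[[0,0,-0.3],[0,0,-0.8],[0,0,-0.9],[0,0,-0.9],[0,0,-0.9],[0,0,-0.7],[0,-0.5,0],[0,-0.8,0],[0,-0.8,0],[0,-0.8,0]],"spin":[0,0,0,0,0,0,0,0,0,0]}'
python3 -m jog '{"jaw":[40,40,40,40,40,40,40,40,40,40],"slide":[[-0.1,-0.8,0],[-0.1,-0.8,0],[-0.1,-0.8,0],[0,-0.8,0],[0,-0.8,0],[0,-0.8,0],[0,-0.8,0],[0,-0.4,0],[0,0,0],[0,0,0]],"spin":[0,0,0,0,0,0,0,0,0,0]}'
python3 - <<'E'
from h import *
print(delta((567,-40.9,30)))
E
```

```text
time_s: 20.15
ee_pos: [554.0, -219.5, 151.3]
ee_rot: [-179.9, 0.2, -6.8]
force: [0.2, -0.9, -0.1]
gripper_width: 49.5
gripper_force: 8.0
time_s: 21.15
ee_pos: [567.0, -42.1, 152.4]
ee_rot: [180.0, 0.1, -6.8]
force: [-1.2, -0.9, -0.1]
gripper_width: 49.5
gripper_force: 8.0
[ 0.    -0.041  4.081]
```

```bash
python3 -m jog '{"jaw":[40,40,40,40,40,40,40],"slide":[[0,-0.04,0.8],[0,0,0.9],[0,0,0.9],[0,0,0.5],[0,0,0.3],[0,0,0],[0,0,0]],"spin":[0,0,0,0,0,0,0]}'
python3 -m jog '{"jaw":[40,40,40,40,40,40,40],"slide":[[0,0,0.15],[0,0,0.15],[0,0,0.15],[0,0,0.1],[0,0,0.05],[0,0,0],[0,0,0]],"spin":[0,0,0,0,0,0,0]}'
python3 - <<'E'
from h import *
for n,r in(('side',(190,150,160,120)),):
    x,y,w,h=230,160,120,90
    im=env.grab_frame(n);cv2.imwrite('pics/a7.png',cv2.resize(im[y:y+h,x:x+w],None,fx=5,fy=5,interpolation=cv2.INTER_CUBIC)[:,:,::-1])
E
```

```text
time_s: 21.85
ee_pos: [568.1, -41.3, 51.6]
ee_rot: [180.0, -0.1, -6.9]
force: [0.1, -0.4, -0.6]
gripper_width: 49.4
gripper_force: 8.0
time_s: 22.55
ee_pos: [567.7, -40.7, 33.1]
ee_rot: [180.0, -0.0, -6.8]
force: [-1.0, -0.0, -0.5]
gripper_width: 49.4
gripper_force: 8.0
```

View pics/a7.png

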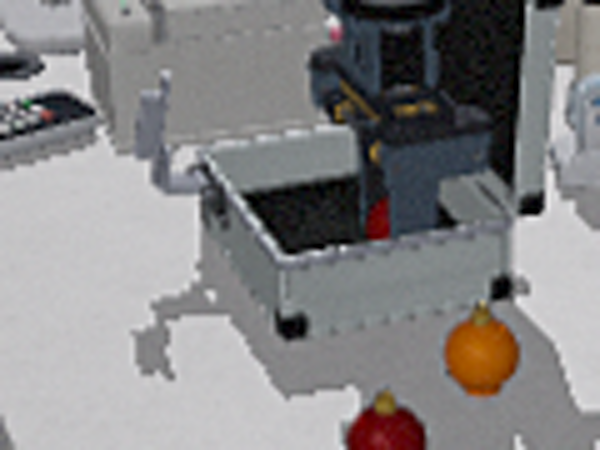

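```bash
python3 -m jog '{"jaw":[40,40,40,40,40],"slide":[[0,0,0.06],[0,0,0.05],[0,0,0],[0,0,0],[0,0,0]],"spin":[0,0,0,0,0]}'
python3 -m jog '{"jaw":[40,40,40,40,40],"slide":[[0,0,0.025],[0,0,0],[0,0,0],[0,0,0],[0,0,0]],"spin":[0,0,0,0,0]}'
```

```text
time_s: 23.1
ee_pos: [567.9, -40.8, 29.9]
ee_rot: [180.0, -0.0, -6.8]
force: [0.6, -0.4, 0.9]
gripper_width: 49.4
gripper_force: 8.0
time_s: 23.6
ee_pos: [568.1, -40.8, 29.2]
ee_rot: [180.0, -0.1, -6.8]
force: [1.5, -1.2, 0.9]
gripper_width: 49.6
gripper_force: 8.0
```

Release, rise, and go look.

```bash
python3 -m jog '{"jaw":[51,54,60,66,66,66,66,66,66,66],"slide":[[0,0,0],[0,0,0],[0,0,0],[0,0,0],[0,0,0],[0,0,-0.3],[0,0,-0.6],[0,0,-0.9],[0,0,-0.9],[0,0,-0.9]],"spin":[0,0,0,0,0,0,0,0,0,0]}'
python3 -m jog '{"jaw":[75,75,75,75,75,75,75,75,75,75],"slide":[[0,0.8,-0.4],[0,0.9,0],[0,0.9,0],[0,0.9,0],[0,0.9,0],[0,0.9,0],[0,0.9,0],[0,0.9,0],[0,0.9,0],[0,0.9,0]],"spin":[0,0,0,0,0,0,0,0,0,0]}'
python3 -m jog '{"jaw":[75,75,75,75],"slide":[[0,0.9,0],[0,0.9,0],[0,0,0],[0,0,0]],"spin":[0,0,0,0]}'
python3 - <<'E'
from h import *
print(delta((545,-415,18)))
P=(567,-40.9,36);im={n:env.grab_frame(n) for n in('side','top')}
for n in im:
    print(n,'expect pocket3',proj(n,P).round(1))
    for c,a in blobs(n,im[n]):
        (x,y),r=cv2.minEnclosingCircle(c)
        if 260<x<420 and 160<y<290 and a<250: print(n,round(x,1),round(y,1),a,onz(n,[(x,y)],26).round(1),onz(n,[(x,y)],36).round(1))
c=np.hstack([cv2.resize(im['side'][130:290,230:400],(398,375),interpolation=cv2.INTER_CUBIC),cv2.resize(im['top'][110:270,240:410],(398,375),interpolation=cv2.INTER_CUBIC)])
cv2.imwrite('pics/a8.png',c[:,:,::-1])
E
```

```text
time_s: 24.6
ee_pos: [567.6, -40.7, 138.7]
ee_rot: [180.0, -0.0, -6.8]
force: [0.3, -0.0, 1.1]
gripper_width: 65.7
gripper_force: 0.0
time_s: 25.6
ee_pos: [535.6, -306.9, 149.8]
ee_rot: [180.0, -0.0, -6.8]
force: [0.5, 1.0, 0.0]
gripper_width: 75.1
gripper_force: 0.0
time_s: 26.0
ee_pos: [529.2, -359.5, 149.3]
ee_rot: [-180.0, -0.0, -6.9]
force: [0.6, -0.5, 0.0]
gripper_width: 74.9
gripper_force: 0.0
[0.744 1.776 4.376]
side expect pocket3 [[309.3 206.6]]
side 360.7 259.6 169.5 [[ 543.8 -417.3   26. ]] [[ 534.9 -430.4   36. ]]
side 306.8 249.1 161.5 [[ 432.5 -287.7   26. ]] [[ 425.3 -302.6   36. ]]
side 309.5 205.5 53.0 [[581.2 -14.1  26. ]] [[571.8 -33.1  36. ]]
top expect pocket3 [[296.8 197. ]]
top 395.9 188.6 49.0 [[ 546.6 -413.4   26. ]] [[ 542.1 -410.9   36. ]]
```

View pics/a8.png

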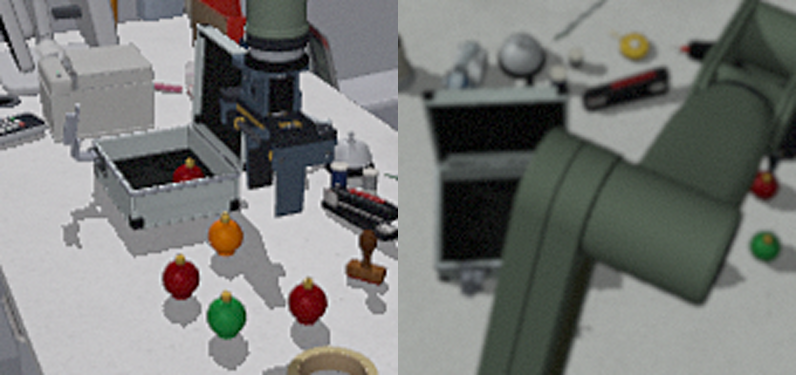

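```bash
python3 -m jog '{"jaw":[75,75,75,75,75,75,75,75,75,75],"slide":[[0.37,0.89,0],[0.37,0.89,0],[0,0,0.8],[0,0,0.8],[0,0,0.8],[0,0,0.8],[0,0,0.8],[0,0,0.36],[0,0,0],[0,0,0]],"spin":[0,0,0,0,0,0,0,0,0,0]}'
python3 -m jog '{"jaw":[40,40,40,40,40,40,40,40],"slide":[[0,0,0],[0,0,0],[0,0,0],[0,0,0],[0,0,0],[0,0,0],[0,0,0],[0,0,0]],"spin":[0,0,0,0,0,0,0,0]}' 8
```

```text
time_s: 27.1
ee_pos: [545.9, -415.1, 19.2]
ee_rot: [180.0, -0.1, -6.8]
force: [0.9, -0.2, 0.4]
gripper_width: 74.9
gripper_force: 0.0
time_s: 27.9
ee_pos: [545.4, -415.4, 18.9]
ee_rot: [180.0, -0.0, -6.8]
force: [-1.4, -0.5, 5.9]
gripper_width: 49.3
gripper_force: 8.0
```

```bash
python3 -m jog '{"jaw":[40,40,40,40,40,40,40,40,40,40],"slide":[[0,0,-0.3],[0,0,-0.8],[0,0,-0.9],[0,0,-0.9],[0,0,-0.9],[0,0,-0.7],[0,-0.5,0],[0,-0.8,0],[0,-0.8,0],[0,-0.8,0]],"spin":[0,0,0,0,0,0,0,0,0,0]}' | head -2
python3 -m jog '{"jaw":[40,40,40,40,40,40,40,40,40,40],"slide":[[-0.1,-0.8,0],[-0.1,-0.8,0],[-0.1,-0.8,0],[-0.1,-0.8,0],[-0.1,-0.8,0],[-0.1,-0.8,0],[-0.1,-0.8,0],[-0.06,-0.8,0],[0,-0.8,0],[0,-0.8,0]],"spin":[0,0,0,0,0,0,0,0,0,0]}' | head -2
python3 -m jog '{"jaw":[40,40,40,40,40,40,40,40],"slide":[[0,-0.8,0],[0,-0.8,0],[0,-0.8,0],[0,-0.8,0],[0,-0.8,0],[0,-0.38,0],[0,0,0],[0,0,0]],"spin":[0,0,0,0,0,0,0,0]}'
python3 - <<'E'
from h import *
print(delta((576.9,42.5,50)),delta((576.9,42.5,29)))
E
```

```text
time_s: 28.9
ee_pos: [554.6, -326.3, 151.3]
time_s: 29.9
ee_pos: [559.8, -85.6, 151.5]
time_s: 30.7
ee_pos: [576.3, 42.4, 152.5]
ee_rot: [179.9, 0.1, -6.8]
force: [-0.2, -0.4, -1.6]
gripper_width: 49.4
gripper_force: 8.0
[ 0.023 -0.007  3.418] [ 0.024 -0.008  4.118]
```

```bash
python3 -m jog '{"jaw":[40,40,40,40,40,40,40],"slide":[[0,0,0.8],[0,0,0.9],[0,0,0.9],[0,0,0.5],[0,0,0.3],[0,0,0],[0,0,0]],"spin":[0,0,0,0,0,0,0]}'
python3 -m jog '{"jaw":[40,40,40,40,40,40,40,40],"slide":[[0,0,0.15],[0,0,0.15],[0,0,0.15],[0,0,0.1],[0,0,0.05],[0,0,0.05],[0,0,0],[0,0,0]],"spin":[0,0,0,0,0,0,0,0]}'
python3 -m jog '{"jaw":[40,40,40,40],"slide":[[0,0,0.05],[0,0,0.02],[0,0,0],[0,0,0]],"spin":[0,0,0,0]}'
```

```text
time_s: 31.4
ee_pos: [577.5, 42.2, 51.8]
ee_rot: [-180.0, -0.1, -6.9]
force: [0.6, -0.5, -0.6]
gripper_width: 49.2
gripper_force: 8.0
time_s: 32.2
ee_pos: [577.1, 42.7, 31.7]
ee_rot: [180.0, -0.0, -6.8]
force: [0.0, -0.1, -1.0]
gripper_width: 49.3
gripper_force: 8.0
time_s: 32.6
ee_pos: [577.7, 42.7, 30.0]
ee_rot: [-180.0, -0.1, -6.8]
force: [1.0, -0.1, 1.9]
gripper_width: 49.0
gripper_force: 8.0
```

```bash
python3 -m jog '{"jaw":[51,54,60,66,66,66,66,66,66,66],"slide":[[0,0,0],[0,0,0],[0,0,0],[0,0,0],[0,0,0],[0,0,-0.3],[0,0,-0.6],[0,0,-0.9],[0,0,-0.9],[0,0,-0.9]],"spin":[0,0,0,0,0,0,0,0,0,0]}' | tail -2
python3 -m jog '{"jaw":[75,75,75,75,75,75,75,75,75,75],"slide":[[0,0.8,-0.4],[0,0.9,0],[-0.3,0.9,0],[-0.3,0.9,0],[-0.3,0.9,0],[-0.3,0.9,0],[-0.3,0.9,0],[-0.4,0.9,0],[-0.4,0.9,0],[-0.4,0.9,0]],"spin":[0,0,0,0,0,0,0,0,0,0]}' | head -2
python3 -m jog '{"jaw":[75,75,75,75,75],"slide":[[-0.4,0.9,0],[-0.4,0.9,0],[0,0.5,0],[0,0,0],[0,0,0]],"spin":[0,0,0,0,0]}'
python3 - <<'E'
from h import *
print(delta((433.5,-285.5,18)))
im={n:env.grab_frame(n) for n in('side','top')}
for n in im:
    print(n,'expect p3,p2',proj(n,[(567,-40.9,36),(576.9,42.5,36)]).round(1))
    for c,a in blobs(n,im[n]):
        (x,y),r=cv2.minEnclosingCircle(c)
        if 230<x<420 and 160<y<290 and a<250: print(n,round(x,1),round(y,1),a,onz(n,[(x,y)],26).round(1),onz(n,[(x,y)],36).round(1))
c=np.hstack([cv2.resize(im['side'][130:290,230:400],(398,375),interpolation=cv2.INTER_CUBIC),cv2.resize(im['top'][110:270,240:410],(398,375),interpolation=cv2.INTER_CUBIC)])
cv2.imwrite('pics/a9.png',c[:,:,::-1])
E
```

```text
gripper_width: 66.1
gripper_force: 0.0
time_s: 34.6
ee_pos: [464.2, -213.7, 150.4]
time_s: 35.1
ee_pos: [433.3, -278.0, 149.8]
ee_rot: [-180.0, -0.0, -6.9]
force: [0.4, -0.2, -0.4]
gripper_width: 74.6
gripper_force: 0.0
[0.034 0.249 4.393]
side expect p3,p2 [[309.3 206.6]
 [301.7 197.8]]
side 306.8 249.1 160.5 [[ 432.5 -287.7   26. ]] [[ 425.3 -302.6   36. ]]
top expect p3,p2 [[296.8 197. ]
 [274.1 197.9]]
top 296.6 195.8 53.5 [[576.9 -40.9  26. ]] [[572.2 -40.7  36. ]]
top 272.8 196.9 75.5 [[586.7  47.1  26. ]] [[581.9  46.8  36. ]]
```

View pics/a9.png

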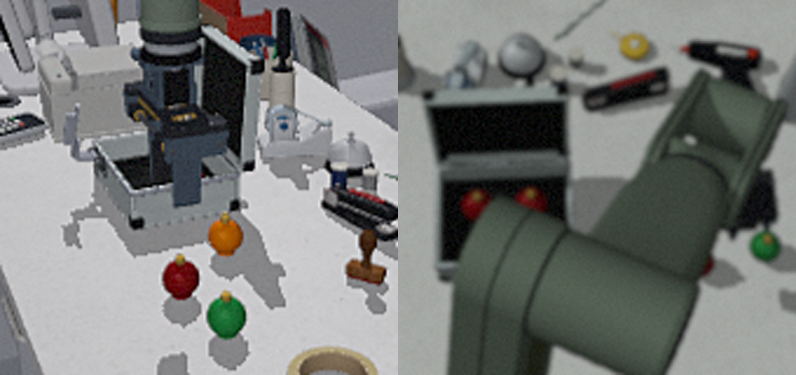

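```bash
python3 -m jog '{"jaw":[75,75,75,75,75,75,75,75,75],"slide":[[0.03,0.25,0.4],[0,0,0.8],[0,0,0.8],[0,0,0.8],[0,0,0.8],[0,0,0.5],[0,0,0.28],[0,0,0],[0,0,0]],"spin":[0,0,0,0,0,0,0,0,0]}'
python3 -m jog '{"jaw":[40,40,40,40,40,40,40,40],"slide":[[0,0,0],[0,0,0],[0,0,0],[0,0,0],[0,0,0],[0,0,0],[0,0,0],[0,0,0]],"spin":[0,0,0,0,0,0,0,0]}' 8
```

```text
time_s: 36.1
ee_pos: [433.2, -286.1, 18.4]
ee_rot: [180.0, -0.0, -6.8]
force: [-0.4, -0.4, -0.2]
gripper_width: 74.7
gripper_force: 0.0
time_s: 36.9
ee_pos: [433.0, -286.1, 18.6]
ee_rot: [180.0, -0.0, -6.8]
force: [-0.1, 0.7, 5.5]
gripper_width: 49.2
gripper_force: 8.0
```

```bash
python3 -m jog '{"jaw":[40,40,40,40,40,40,40,40,40,40],"slide":[[0,0,-0.3],[0,0,-0.8],[0,0,-0.9],[0,0,-0.9],[0,0,-0.9],[0,0,-0.7],[0.1,-0.5,0],[0.1,-0.8,0],[0.1,-0.8,0],[0.1,-0.8,0]],"spin":[0,0,0,0,0,0,0,0,0,0]}' | head -2
python3 -m jog '{"jaw":[40,40,40,40,40,40,40,40,40,40],"slide":[[0.1,-0.8,0],[0.1,-0.8,0],[0.1,-0.8,0],[0.1,-0.8,0],[0.1,-0.8,0],[0.1,-0.8,0],[0.1,-0.7,0],[0.1,-0.25,0],[0,0,0],[0,0,0]],"spin":[0,0,0,0,0,0,0,0,0,0]}'
python3 - <<'E'
from h import *
print(delta((499.4,-32.8,50)))
E
```

```text
time_s: 37.9
ee_pos: [454.4, -199.0, 151.9]
time_s: 38.9
ee_pos: [498.9, -32.8, 152.6]
ee_rot: [180.0, 0.1, -6.8]
force: [1.3, -0.8, -0.6]
gripper_width: 49.4
gripper_force: 8.0
[ 0.021 -0.005  3.422]
```

```bash
python3 -m jog '{"jaw":[40,40,40,40,40,40,40],"slide":[[0,0,0.8],[0,0,0.9],[0,0,0.9],[0,0,0.5],[0,0,0.3],[0,0,0],[0,0,0]],"spin":[0,0,0,0,0,0,0]}'
python3 -m jog '{"jaw":[40,40,40,40,40,40,40,40],"slide":[[0,0,0.15],[0,0,0.15],[0,0,0.15],[0,0,0.1],[0,0,0.05],[0,0,0.05],[0,0,0],[0,0,0]],"spin":[0,0,0,0,0,0,0,0]}'
python3 -m jog '{"jaw":[40,40,40,40],"slide":[[0,0,0.05],[0,0,0.02],[0,0,0],[0,0,0]],"spin":[0,0,0,0]}'
```

```text
time_s: 39.6
ee_pos: [499.9, -33.1, 51.7]
ee_rot: [180.0, -0.1, -6.9]
force: [-1.0, 0.3, -0.6]
gripper_width: 49.4
gripper_force: 8.0
time_s: 40.4
ee_pos: [499.5, -32.6, 31.7]
ee_rot: [180.0, -0.0, -6.8]
force: [0.0, -0.3, -0.4]
gripper_width: 49.4
gripper_force: 8.0
time_s: 40.8
ee_pos: [500.1, -32.7, 29.9]
ee_rot: [180.0, -0.1, -6.8]
force: [1.1, -0.4, 2.4]
gripper_width: 49.5
gripper_force: 8.0
```

```bash
python3 -m jog '{"jaw":[51,54,60,66,66,66,66,66,66,66],"slide":[[0,0,0],[0,0,0],[0,0,0],[0,0,0],[0,0,0],[0,0,-0.3],[0,0,-0.6],[0,0,-0.9],[0,0,-0.9],[0,0,-0.9]],"spin":[0,0,0,0,0,0,0,0,0,0]}' | tail -2
python3 -m jog '{"jaw":[60,60,60,60,60,60,60,60,60,60],"slide":[[0,0,-0.8],[-0.1,0.9,-0.3],[-0.3,0.9,0],[-0.3,0.9,0],[-0.3,0.9,0],[-0.3,0.9,0],[-0.3,0.9,0],[-0.4,0.9,0],[-0.4,0.9,0],[-0.4,0.9,0]],"spin":[0,0,0,0,0,0,0,0,0,0]}' | head -2
python3 -m jog '{"jaw":[60,60,60,60,60,60,60,60],"slide":[[-0.4,0.9,0],[-0.4,0.9,0],[-0.4,0.9,0],[-0.4,0.9,0],[-0.4,0.9,0],[-0.4,0.9,0],[0,0,0],[0,0,0]],"spin":[0,0,0,0,0,0,0,0]}'
python3 - <<'E'
from h import *
im={n:env.grab_frame(n) for n in('side','top')}
for n in im:
    print(n,'expect p3,p2,p1',proj(n,[(567,-40.9,36),(576.9,42.5,36),(499.4,-32.8,36)]).round(1).tolist())
    for c,a in blobs(n,im[n]):
        (x,y),r=cv2.minEnclosingCircle(c)
        if 230<x<420 and 160<y<290 and a<250: print(n,round(x,1),round(y,1),a,onz(n,[(x,y)],36).round(1))
c=np.hstack([cv2.resize(im['side'][130:290,230:400],(398,375),interpolation=cv2.INTER_CUBIC),cv2.resize(im['top'][110:270,240:410],(398,375),interpolation=cv2.INTER_CUBIC)])
cv2.imwrite('pics/a10.png',c[:,:,::-1])
E
```

```text
gripper_width: 66.1
gripper_force: 0.0
time_s: 42.8
ee_pos: [386.4, -264.8, 171.3]
time_s: 43.6
ee_pos: [296.1, -416.2, 170.9]
ee_rot: [-180.0, -0.0, -6.9]
force: [0.2, -0.1, 0.6]
gripper_width: 59.9
gripper_force: 0.0
side expect p3,p2,p1 [[309.3, 206.6], [301.7, 197.8], [291.5, 209.7]]
side 306.0 200.5 138.5 [[580.3  12.5  36. ]]
top expect p3,p2,p1 [[296.8, 197.0], [274.1, 197.9], [297.2, 214.0]]
top 296.0 212.5 53.0 [[505.9 -29.1  36. ]]
top 273.3 197.2 117.5 [[580.2  45.2  36. ]]
top 296.3 196.3 116.5 [[570.2 -39.5  36. ]]
```

View pics/a10.png

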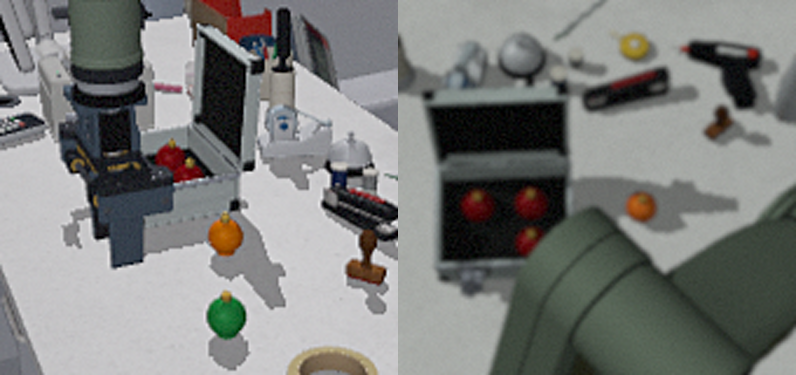

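```bash
python3 -m jog '{"jaw":[60,60,60,60,60,60,60,60,60,60],"slide":[[0,0,-0.8],[0,0,-0.8],[0,0,-0.8],[0,0,-0.8],[0.8,-0.8,0],[0.8,-0.8,0],[0.8,-0.8,0],[0.8,-0.8,0],[0.8,-0.8,0],[0.8,-0.8,0]],"spin":[0,0,0,0,0,0,0,0,0,0]}' | head -2
python3 -m jog '{"jaw":[60,60,60,60,60,60,60,60,60,60],"slide":[[0.8,-0.8,0],[0.8,-0.8,0],[0.8,-0.8,0],[0.8,-0.8,0],[0.8,-0.8,0],[0.8,-0.8,0],[0.8,-0.8,0],[0.8,-0.8,0],[0.8,-0.8,0],[0,0,0]],"spin":[0,0,0,0,0,0,0,0,0,0]}' | head -2
python3 -m jog '{"jaw":[60,60,60,60],"slide":[[0,-0.8,0],[0,-0.4,0],[0,0,0],[0,0,0]],"spin":[0,0,0,0]}'
python3 - <<'E'
from h import *
print(delta((702.5,-64.7,262)))
E
```

```text
time_s: 44.7
ee_pos: [457.6, -287.9, 266.9]
time_s: 45.7
ee_pos: [698.9, -96.7, 265.3]
time_s: 46.1
ee_pos: [700.4, -65.9, 266.9]
ee_rot: [179.9, -0.0, -6.8]
force: [-0.7, -0.8, 0.4]
gripper_width: 60.1
gripper_force: 0.0
[ 0.065 -0.048  0.165]
```

```bash
python3 -m jog '{"jaw":[60,60,60,60,60,60,60,60],"slide":[[0.1,-0.04,0],[0,0,0.5],[0,0,0.6],[0,0,0.6],[0,0,0.6],[0,0,0.18],[0,0,0],[0,0,0]],"spin":[0,0,0,0,0,0,0,0]}'
python3 -m jog '{"jaw":[60,60,60,10,10,10,10,10,10,10],"slide":[[-0.2,0,0],[-0.18,0,0],[0,0,0],[0,0,0],[0,0,0],[0,0,0],[0,0,0],[0,0,0],[0,0,0],[0,0,0]],"spin":[0,0,0,0,0,0,0,0,0,0]}' 25
python3 - <<'E'
import numpy as np
x0,z0=-148,45.5;a0=np.arctan2(z0,x0);r=np.hypot(x0,z0)
p=lambda a:np.array([r*np.cos(a0-a),r*np.sin(a0-a)])
k=np.linspace(1.7,-0.01,15)
for i in range(14):print(((p(k[i+1])-p(k[i]))/30*[1,-1]).round(2))
E
```

```text
time_s: 46.9
ee_pos: [704.5, -65.4, 193.2]
ee_rot: [180.0, -0.1, -6.9]
force: [0.3, -0.1, 0.4]
gripper_width: 60.1
gripper_force: 0.0
time_s: 47.9
ee_pos: [692.7, -63.5, 192.1]
ee_rot: [-180.0, 0.0, -6.8]
force: [1.4, -0.1, 0.6]
gripper_width: 13.8
gripper_force: 25.0
[-0.59 -0.23]
[-0.61 -0.15]
[-0.63 -0.08]
[-0.63  0.  ]
[-0.63  0.08]
[-0.61  0.15]
[-0.59  0.23]
[-0.56  0.3 ]
[-0.52  0.36]
[-0.47  0.42]
[-0.41  0.48]
[-0.35  0.52]
[-0.29  0.56]
[-0.22  0.59]
```

```bash
python3 -m jog '{"jaw":[10,10,10,10,10,10,10,10],"slide":[[-0.59,0,-0.23],[-0.61,0,-0.15],[-0.63,0,-0.08],[-0.63,0,0],[-0.63,0,0.08],[-0.61,0,0.15],[0,0,0],[0,0,0]],"spin":[0,0,0,0,0,0,0,0]}'
python3 -m jog '{"jaw":[10,10,10,10,10,10,10],"slide":[[-0.59,0,0.23],[-0.56,0,0.3],[-0.52,0,0.36],[-0.47,0,0.42],[-0.41,0,0.48],[0,0,0],[0,0,0]],"spin":[0,0,0,0,0,0,0]}'
```

```text
time_s: 48.7
ee_pos: [581.6, -50.6, 197.1]
ee_rot: [180.0, 0.2, -6.8]
force: [2.7, -1.1, -14.0]
gripper_width: 13.6
gripper_force: 25.0
time_s: 49.4
ee_pos: [507.7, -42.0, 146.0]
ee_rot: [179.9, -0.1, -6.8]
force: [2.2, -3.1, -6.3]
gripper_width: 13.6
gripper_force: 25.0
```

```bash
python3 -m jog '{"jaw":[10,10,10,10,10,10,10,10],"slide":[[-0.2,0,0.26],[-0.18,0,0.27],[-0.16,0,0.28],[-0.14,0,0.29],[-0.13,0,0.29],[-0.11,0,0.3],[0,0,0],[0,0,0]],"spin":[0,0,0,0,0,0,0,0]}'
python3 - <<'E'
from h import *
print(delta((478.8,-38.7,91.9)))
E
```

```text
time_s: 50.2
ee_pos: [480.7, -38.8, 94.9]
ee_rot: [179.9, -0.2, -6.8]
force: [4.5, -6.1, -4.1]
gripper_width: 14.0
gripper_force: 25.0
[-0.065  0.003  0.099]
```

```bash
python3 -m jog '{"jaw":[10,10,10,10,10,10],"slide":[[-0.03,0,0.08],[-0.03,0,0.06],[0,0,0],[0,0,0],[0,0,0],[0,0,0]],"spin":[0,0,0,0,0,0]}'
python3 -m jog '{"jaw":[10,10,10,10],"slide":[[0,0,0.05],[0,0,0],[0,0,0],[0,0,0]],"spin":[0,0,0,0]}'
```

```text
time_s: 50.8
ee_pos: [480.7, -38.9, 94.4]
ee_rot: [179.9, -0.5, -6.8]
force: [0.1, -5.5, 19.2]
gripper_width: 14.0
gripper_force: 25.0
time_s: 51.2
ee_pos: [480.8, -38.9, 94.2]
ee_rot: [179.9, -0.5, -6.8]
force: [-3.6, -5.8, 30.6]
gripper_width: 13.7
gripper_force: 25.0
```

```bash
python3 -m jog '{"jaw":[60,60,60,60,60,60,60,60,60,60],"slide":[[0,0,-0.05],[0,0,0],[0,0,0],[0,0,-0.9],[0,0,-0.9],[0,0,0],[-0.64,-0.83,0],[-0.64,-0.83,0],[-0.64,-0.83,0],[-0.64,-0.83,0]],"spin":[0,0,0,0,0,0,0,0,0,0]}'
python3 -m jog '{"jaw":[60,60],"slide":[[0,0,0],[0,0,0]],"spin":[0,0]}'
python3 - <<'E'
from h import *
print(delta((413.6,69.5,100.9)))
im=env.grab_frame('side')
cv2.imwrite('pics/a11.png',cv2.resize(im[150:250,230:350],None,fx=5,fy=5,interpolation=cv2.INTER_CUBIC)[:,:,::-1])
E
```

```text
time_s: 52.2
ee_pos: [416.8, 68.3, 146.1]
ee_rot: [179.8, -0.6, -6.8]
force: [1.0, 1.3, 1.2]
gripper_width: 47.3
gripper_force: 0.0
time_s: 52.4
ee_pos: [412.0, 70.4, 143.5]
ee_rot: [180.0, 0.1, -6.7]
force: [0.1, -0.5, 0.5]
gripper_width: 60.3
gripper_force: 0.0
[0.058 0.021 1.42 ]
```

View pics/a11.png

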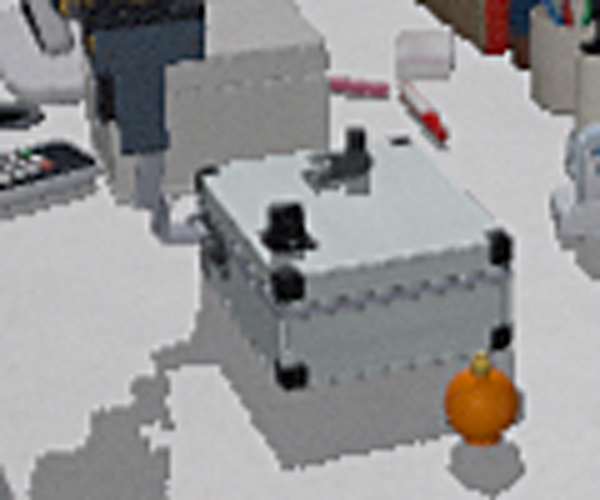

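Run:
```python
import cv2,numpy as np
a=cv2.imread('pics/a4.png').astype(int);b=cv2.imread('pics/a11.png').astype(int)
for n,(x,y,w,h) in dict(frontcorner=(255,185,80,210),grip=(255,195,65,60),tab=(300,120,80,80)).items():
    A,B=a[y:y+h,x:x+w].mean(2).astype(np.float32),b[y:y+h,x:x+w].mean(2).astype(np.float32)
    print(n,abs(A-B).mean().round(2),np.array(cv2.phaseCorrelate(A,B)[0])/5)
```

```text
frontcorner 2.74 [-0.00635486  0.00152492]
grip 3.61 [-0.00458729 -0.00551541]
tab 2.49 [ 0.00702296 -0.01540969]
```

```bash
python3 -m jog '{"jaw":[60,60,60,60,60,10,10,10,10,10],"slide":[[0.06,0.02,0.5],[0,0,0.5],[0,0,0.42],[0,0,0],[0,0,0],[0,0,0],[0,0,0],[0,0,0],[0,0,0],[0,0,0]],"spin":[0,0,0,0,0,0,0,0,0,0]}' 15
python3 -m jog '{"jaw":[10,10,10],"slide":[[0,0,0],[0,0,0],[0,0,0]],"spin":[0,0,0]}'
```

```text
time_s: 53.45
ee_pos: [414.7, 69.5, 102.1]
ee_rot: [-180.0, -0.0, -6.8]
force: [0.2, 0.0, -0.3]
gripper_width: 23.0
gripper_force: 0.0
time_s: 53.75
ee_pos: [414.6, 69.4, 102.0]
ee_rot: [180.0, -0.0, -6.8]
force: [-0.3, 0.2, 1.0]
gripper_width: 14.1
gripper_force: 15.0
```

Reverse the arc (closing target TCP ≈ (504.9, 58.8, 93.2)).

```bash
python3 -m jog '{"jaw":[10,10,10,10,10,10,10,10],"slide":[[0.28,0,-0.16],[0.3,0,-0.12],[0.31,0,-0.08],[0.32,0,-0.03],[0.32,0,0.01],[0.32,0,0.05],[0,0,0],[0,0,0]],"spin":[0,0,0,0,0,0,0,0]}'
python3 -m jog '{"jaw":[10,10,10,10,10,10],"slide":[[0.31,0,0.1],[0.29,0,0.14],[0.27,0,0.17],[0.24,0,0.21],[0,0,0],[0,0,0]],"spin":[0,0,0,0,0,0]}'
python3 - <<'E'
from h import *
print(delta((504.9,58.8,93.2)))
E
```

```text
time_s: 54.55
ee_pos: [472.1, 62.7, 111.9]
ee_rot: [-180.0, -0.3, -6.8]
force: [2.3, 1.0, -4.1]
gripper_width: 13.9
gripper_force: 15.0
time_s: 55.15
ee_pos: [504.6, 58.8, 92.8]
ee_rot: [-180.0, -0.2, -6.8]
force: [3.4, 1.2, -1.4]
gripper_width: 14.0
gripper_force: 15.0
[ 0.01  -0.    -0.013]
```

```bash
python3 -m jog '{"jaw":[10,10,10,10],"slide":[[0.05,0,0.05],[0,0,0.03],[0,0,0],[0,0,0]],"spin":[0,0,0,0]}'
python3 -m jog '{"jaw":[60,60,60,60,60,60,60,60,60,60],"slide":[[0,0,-0.05],[0,0,0],[0,0,0],[0,0,0],[0,0,-0.6],[0,0,-0.7],[0.8,0,0],[0.8,0,0],[0.75,0,0],[0,0,0]],"spin":[0,0,0,0,0,0,0,0,0,0]}'
python3 - <<'E'
from h import *
print(delta((575,51,94)))
im=env.grab_frame('side')
cv2.imwrite('pics/a12.png',cv2.resize(im[150:250,230:350],None,fx=5,fy=5,interpolation=cv2.INTER_CUBIC)[:,:,::-1])
E
```

```text
time_s: 55.55
ee_pos: [505.5, 58.7, 91.7]
ee_rot: [-180.0, -0.2, -6.8]
force: [2.9, 1.1, 5.2]
gripper_width: 14.1
gripper_force: 15.0
time_s: 56.55
ee_pos: [576.4, 49.9, 130.8]
ee_rot: [180.0, -0.1, -6.9]
force: [-0.4, -0.3, 0.6]
gripper_width: 60.2
gripper_force: 0.0
[-0.05  -0.03   1.228]
```

View pics/a12.png

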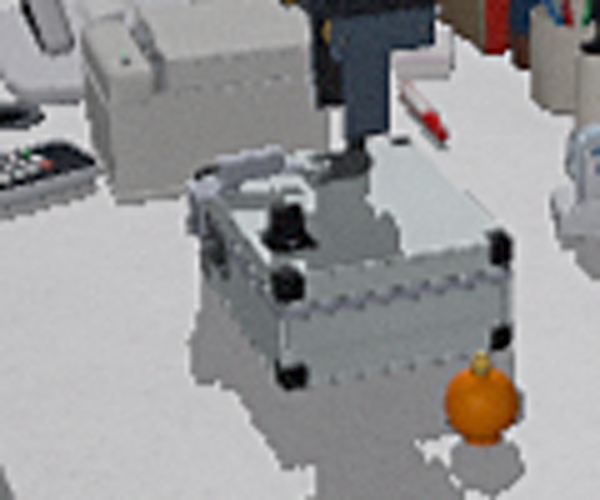

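Run:
```python
from h import *
a=cv2.imread('pics/side0.png');b=env.grab_frame('side')[:,:,::-1]
cv2.imwrite('pics/a13.png',np.hstack([cv2.resize(i[172:205,262:310],None,fx=8,fy=8,interpolation=cv2.INTER_CUBIC) for i in(a,b)]))
```

```text
(no output)
```

View pics/a13.png

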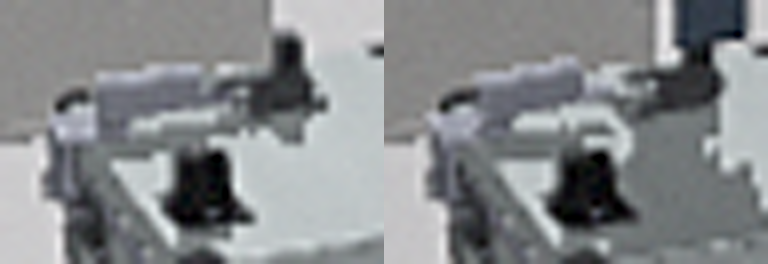

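```bash
python3 -m jog '{"jaw":[0,0,0,0,0,0,0,0,0,0],"slide":[[0,0,-0.8],[0,0,0],[-0.7,0,0],[-0.7,0,0],[-0.8,0,0],[0,0,0],[0,0,0],[0,0,0.2],[0,0,0],[0,0,0]],"spin":[0,0,0,0,0,0,0,0,0,0]}' 10
python3 -m jog '{"jaw":[0,0,0,0,0,0],"slide":[[0,0,0.2],[0,0,0.2],[0,0,0.2],[0,0,0.2],[0,0,0],[0,0,0]],"spin":[0,0,0,0,0,0]}'
```

```text
time_s: 57.65
ee_pos: [509.1, 58.1, 148.7]
ee_rot: [180.0, 0.0, -6.8]
force: [-0.6, 0.3, -0.1]
gripper_width: 0.6
gripper_force: 0.0
time_s: 58.25
ee_pos: [508.7, 58.2, 125.1]
ee_rot: [180.0, 0.0, -6.8]
force: [0.6, -0.5, -1.4]
gripper_width: 0.4
gripper_force: 0.0
```

```bash
python3 -m jog '{"jaw":[0,0,0,0,0],"slide":[[0,0,0.1],[0,0,0.1],[0,0,0],[0,0,0],[0,0,0]],"spin":[0,0,0,0,0]}'
python3 -m jog '{"jaw":[0,0,0,0,0],"slide":[[0,0,0.1],[0,0,0.05],[0,0,0],[0,0,0],[0,0,0]],"spin":[0,0,0,0,0]}'
```

```text
time_s: 58.75
ee_pos: [508.8, 58.1, 119.4]
ee_rot: [180.0, -0.0, -6.8]
force: [-0.3, 0.4, -0.4]
gripper_width: 0.4
gripper_force: 0.0
time_s: 59.25
ee_pos: [509.7, 58.1, 115.2]
ee_rot: [-180.0, -0.1, -6.8]
force: [3.2, 0.4, 3.4]
gripper_width: 0.3
gripper_force: 1.8
```

```bash
python3 -m jog '{"jaw":[0,0,0,0,0],"slide":[[0,0,0.07],[0,0,0.05],[0,0,0],[0,0,0],[0,0,0]],"spin":[0,0,0,0,0]}'
python3 -m jog '{"jaw":[0,0,0,0],"slide":[[0,0,0.07],[0,0,0],[0,0,0],[0,0,0]],"spin":[0,0,0,0]}'
```

```text
time_s: 59.75
ee_pos: [510.2, 58.2, 114.7]
ee_rot: [-180.0, -0.3, -6.8]
force: [-2.2, -0.3, 22.4]
gripper_width: 0.5
gripper_force: 11.4
time_s: 60.15
ee_pos: [510.5, 58.2, 114.4]
ee_rot: [-179.9, -0.3, -6.8]
force: [-4.9, -1.5, 34.4]
gripper_width: 0.4
gripper_force: 16.9
```

```bash
python3 -m jog '{"jaw":[0,60,60,60,60,60,60,60,60,60],"slide":[[0,0,-0.5],[0,0,-0.7],[0.7,0,0],[0.7,0,0],[0.76,0,0],[0,0,0],[0,0,0.5],[0,0,0.6],[0,0,0.45],[0,0,0]],"spin":[0,0,0,0,0,0,0,0,0,0]}'
python3 -m jog '{"jaw":[60,10,10,10,10,10,10,10,10,10],"slide":[[0,0,0],[0,0,0],[0,0,0],[0,0,0],[0,0,0],[0,0,0],[0,0,0],[0,0,0],[0,0,0],[0,0,0]],"spin":[0,0,0,0,0,0,0,0,0,0]}' 10
```

```text
time_s: 61.15
ee_pos: [569.6, 50.4, 96.0]
ee_rot: [179.9, 0.4, -6.8]
force: [-0.5, -0.6, 0.5]
gripper_width: 60.0
gripper_force: 0.0
time_s: 62.15
ee_pos: [573.2, 51.0, 98.6]
ee_rot: [-180.0, -0.0, -6.8]
force: [0.4, 3.2, 1.2]
gripper_width: 12.2
gripper_force: 10.0
```

```bash
python3 -m jog '{"jaw":[10,10,10,10,10,10,10,10],"slide":[[-0.1,0,0],[-0.1,0,0],[-0.1,0,0],[-0.1,0,0],[-0.1,0,0],[0,0,0],[0,0,0],[0,0,0]],"spin":[0,0,0,0,0,0,0,0]}'
```

```text
time_s: 62.95
ee_pos: [559.1, 52.5, 98.7]
ee_rot: [-180.0, -0.1, -6.8]
force: [3.6, 4.3, -2.4]
gripper_width: 11.7
gripper_force: 10.0
```

```bash
python3 -m jog '{"jaw":[10,10,10,10],"slide":[[-0.06,0,0],[0,0,0],[0,0,0],[0,0,0]],"spin":[0,0,0,0]}'
python3 -m jog '{"jaw":[60,60,60,60,60,60,60],"slide":[[0,0,0],[0,0,0],[0,0,0],[0,0,0],[0,0,0],[0,0,0],[0,0,0]],"spin":[0,0,0,0,0,0,0]}'
python3 -m jog '{"jaw":[60,60,60,60,60,60,60,60],"slide":[[0,0,-0.6],[0,0,-0.8],[0,0,-0.9],[0,0,-0.9],[-0.5,0,-0.9],[-0.9,0,0],[-0.9,0,0],[0,0,0]],"spin":[0,0,0,0,0,0,0,0]}'
python3 - <<'E'
from h import *
a=cv2.imread('pics/side0.png').astype(np.float32).mean(2);b=env.grab_frame('side').astype(np.float32).mean(2)
for n,(x,y,w,h) in dict(lever=(273,178,14,12),tab=(288,174,14,16),leverbar_tip=(280,177,14,8),grip=(280,190,12,10)).items():
    A,B=a[y:y+h,x:x+w],b[y:y+h,x:x+w];print(n,abs(A-B).mean().round(1),np.round(cv2.phaseCorrelate(A.copy(),B.copy())[0],2))
E
```

```text
time_s: 63.35
ee_pos: [559.1, 52.5, 98.8]
ee_rot: [-179.9, -0.4, -6.8]
force: [7.7, 3.0, -3.8]
gripper_width: 11.9
gripper_force: 10.0
time_s: 64.05
ee_pos: [556.3, 52.4, 98.6]
ee_rot: [180.0, 0.0, -6.8]
force: [-0.2, -0.5, 0.1]
gripper_width: 59.9
gripper_force: 0.0
time_s: 64.85
ee_pos: [484.8, 60.8, 221.9]
ee_rot: [180.0, 0.1, -6.8]
force: [0.2, 0.5, 0.3]
gripper_width: 60.1
gripper_force: 0.0
lever 7.0 [0.58 0.14]
tab 7.8 [0.56 0.13]
leverbar_tip 7.6 [0.78 0.04]
grip 6.7 [0.14 0.03]
```

```bash
python3 -m jog '{"jaw":[60,60,60,60,60,60,60,60,60,60],"slide":[[-0.2,0.9,0],[-0.2,0.9,0],[-0.2,0.9,0],[-0.2,0.9,0],[-0.2,0.9,0],[-0.4,0.9,0],[-0.4,0.9,0],[-0.4,0.9,0],[-0.4,0.9,0],[-0.4,0.9,0]],"spin":[0,0,0,0,0,0,0,0,0,0]}'|head -2
python3 -m jog '{"jaw":[60,60,60,60,60,60,60,60,60,60],"slide":[[-0.4,0.9,0],[-0.4,0.9,0],[-0.4,0.9,0],[-0.4,0.9,0],[-0.4,0.9,0],[-0.4,0.9,0],[0,0.9,0],[0,0.9,0],[0,0,0],[0,0,0]],"spin":[0,0,0,0,0,0,0,0,0,0]}'|head -2
python3 - <<'E'
from h import *
for v,R in dict(side=dict(lever=(273,178,14,12),tab=(288,174,14,16),grip=(280,190,12,10)),top=dict(lever_tab=(262,185,18,40),grip=(290,203,18,18))).items():
  a=cv2.imread(f'pics/{v}0.png').astype(np.float32).mean(2);b=env.grab_frame(v).astype(np.float32).mean(2)
  for n,(x,y,w,h) in R.items():
    A,B=a[y:y+h,x:x+w],b[y:y+h,x:x+w];print(v,n,abs(A-B).mean().round(1),np.round(cv2.phaseCorrelate(A.copy(),B.copy())[0],2))
E
```

```text
time_s: 65.9
ee_pos: [366.6, -198.4, 221.7]
time_s: 66.9
ee_pos: [269.4, -403.3, 221.1]
side lever 82.0 [ 0.33 -1.56]
side tab 13.1 [ 1.09 -0.52]
side grip 56.5 [-0.55  0.22]
top lever_tab 2.2 [ 0.15 -0.07]
top grip 10.8 [-0.11 -0.92]
```

```bash
python3 -c "
from workcell import env
print(env.job_done())"
```

```text
the job is handed in; nothing more can be done
None
```

The job is handed in: all three red baubles are in foam pockets of their own, and the lid is shut, the latch folded down and the safety tab home; the judge gave no verdict, and I viewed 17 pictures, over the limit of 14.

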